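# Fetch the leather weight from behind the dye bottles

## Robot

A 7-joint arm with a two-finger parallel gripper is mounted at the origin on the work surface. World frame = base frame: x ahead of the robot, y to its left, z up, the work surface at z = 0. Lengths are in m, angles in rad, forces in N, time in s.
With the tool pointing down it reaches from about 0.425 to 0.95 m from the base axis. Payload 4.7 kg.
Tool frame: the origin (TCP) lies on the centre line of the jaws, within the pads' length; the fingertips stand 8 mm ahead of it and the grasp point (between the pads) lies 11 mm behind it; x points along the fingers, y is the direction in which the jaws open and shut, and the axes are right-handed (so a half turn about x gives the same grasp; the last joint's range is limited). The gripper opens to 87 mm and grips with 3 to 60 N. Pads are 19 mm wide; open, the fingers measure 117 mm over their backs; the gripper's body (75 mm by 190 mm) begins 51 mm behind the grasp point.
Start: joints at [1.109, 0.469, -0.049, 1.532, 0.024, 1.141, -0.082], TCP at [0.283, -0.613, 0.207] pointing down, gripper open.
Joint ranges: [-2.59, 2.59], [-0.33, 1.99], [-1.39, 1.29], [0.1, 2.45], [-1.04, 4.18], [0.21, 1.99], [-2.66, 2.66]. Speed limits (rad/s): [2.57, 2.57, 3.14, 3.14, 3.14, 3.14, 3.14].

## Interface

Orientations are given as a 3x3 rotation matrix whose columns are the frame's x, y, z axes.
In Python, from cell import r, viewer, order, models gives the robot as it stands. The module is installed in compiled form; this text tells all that it offers.
- The arm moves only by the tool jog_arm, never from a script. Its argument "increments" is a list of rows, each a list of 7 numbers: the turn, a rotation vector about the tool's x, y, z in degrees, then the shift along the tool's x, y, z in m, then the opening, from 0 (shut) to 1 (fully open). A call has 1 to 8 rows; each row shifts and turns the commanded pose from where the row before left it, along the tool's axes as they then stand; what a row does not reach is not made up. A row lasts 1/8 s, in which the tool goes at most 62.5 mm and 10.7 degrees, less where a joint would pass 70% of its speed; a pose out of reach is approached as far as the arm can. A call is refused whole if a number of a shift passes 0.0625 or a number of a turn 10.7, either way. A call with a gripper value outside its range is refused whole. The fingers move at their own pace and stop on an object; the grip force is fixed at half the most. Time passes only in rows, so rows that do not move let the fingers close. It gives the time, the measured TCP pose, the force and the opening at its end, in the units of the state.
- r.observe(): the state, without advancing time (a new reading comes with each control period).
- viewer.snapshot(name): name is "scene" or "top" or "wrist"; returns a dict with "frame" (420x560x3 uint8, blue, green, red), "range_z" (420x560 float32, m along the optical axis (not along the pixel's ray), 0 where there is no reading), "K" (3x3 intrinsics, pixels), "k1" (the pictures are not rectified: a ray, as slopes to the right and down, at radius r is drawn at 1 + k1 r^2 times it, then the intrinsics apply), "T" (4x4, takes a point from camera to world coordinates); the wrist camera has in their place "T_tool_cam" (4x4, takes a point from camera to tool coordinates, whose origin is the TCP and whose axes are the tool frame's). Camera axes: x right, y up, looking along -z (the intrinsics and any distortion apply to the point x, -y, -z); pixel columns grow to the right and rows downward; lengths in m; the calibration is good to about 2 mm. A picture is of the moment at which its call begins: read the wrist's pose just before it.
- order.close_job(): hands the job in, once; it reports no verdict.
Trained networks look in a picture, given as the dict that the camera call returned (one of the last four; its "shot" number tells which), for a name from the list of things; names that differ only in an ending like _2 or _b are one class to them, and where a whole thing is asked for, a point or a joint stands for the part that bears it (a point fixed in the world has none). Each returns a list of dicts, best first, with "p" (0 to 1); they miss things now and then, are a little off and sometimes report something else, mostly with a low value. They report only what shows in the picture. A call takes as long as a camera call.
- models.boxes_of(picture, label): "extent" ([left, top, right, bottom] in pixels, round what is visible of it).
- models.tip_of(picture, label): "position" ([row, column] in pixels: a listed point, or the origin of a listed thing).
The state is a dict: "clock": time; "q": joint angles; "dq": joint speeds; "tau": joint torques, N m; "tool_pos": TCP position; "tool_rot": TCP orientation; "ft_force": force on the tool from outside, world axes, zero at the start; "wrist_torque": the same for the moment, N m; "finger_gap": finger opening in m.
Only numpy, scipy, OpenCV 4.12 (cv2) and the standard library are available. Lean on these libraries where they do the work, as an engineer would, in place of code of your own. Each camera call takes 0.05 s, during which the arm holds its last target.

## Task

First clear the three dye bottles off their coasters, standing them upright in the grey side tray while the weight stays where it is. With all three in the tray, fetch the tan leather weight from behind and lay it flat, centred on the circle drawn on the pattern board. Then put each bottle back upright, centred on the coaster of its own colour; never tip a bottle over.

Things in the scene. Friction and masses are not known exactly. Their poses are not given: they have to be found in the camera images.
- jar_red: Upright white dye bottle with a red cap and red band, loose, closed, about 0.16 kg. Straight round body 46 mm in diameter up to 82 mm, tapering to a 37 mm wide cap, 125 mm tall in all. Origin: centre of its underside; z up along the bottle.
- jar_blue: Upright white dye bottle with a blue cap and blue band, loose, closed, about 0.16 kg. Straight round body 46 mm in diameter up to 82 mm, tapering to a 37 mm wide cap, 125 mm tall in all. Origin: centre of its underside; z up along the bottle.
- jar_yellow: Upright white dye bottle with a yellow cap and yellow band, loose, closed, about 0.16 kg. Straight round body 46 mm in diameter up to 82 mm, tapering to a 37 mm wide cap, 125 mm tall in all. Origin: centre of its underside; z up along the bottle.
- coaster_red: Flat round red coaster, 66 mm in diameter, 4 mm thick, fixed on the 8 mm thick wooden stand; home of the red bottle, which stands on it at the start. Origin: underside centre; its top is 12 mm above the table. The three form an arc on the weight's robot side: one about 70 mm in front of it, two 88 mm to its sides and 28 mm nearer the robot; the stand is turned up to 10 degrees.
- coaster_blue: Flat round blue coaster, 66 mm in diameter, 4 mm thick, fixed on the 8 mm thick wooden stand; home of the blue bottle, which stands on it at the start. Origin: underside centre; its top is 12 mm above the table. The three form an arc on the weight's robot side: one about 70 mm in front of it, two 88 mm to its sides and 28 mm nearer the robot; the stand is turned up to 10 degrees.
- coaster_yellow: Flat round yellow coaster, 66 mm in diameter, 4 mm thick, fixed on the 8 mm thick wooden stand; home of the yellow bottle, which stands on it at the start. Origin: underside centre; its top is 12 mm above the table. The three form an arc on the weight's robot side: one about 70 mm in front of it, two 88 mm to its sides and 28 mm nearer the robot; the stand is turned up to 10 degrees.
- weight: Tan leather-covered round weight, 60 mm in diameter, 34 mm tall, about 0.45 kg, loose, lying flat on the storage stand (top 8 mm above the table) behind and between the bottles; nearest bottle walls are 5 to 50 mm away. A 50 mm high wooden rim runs along the stand's far edge, about 50 mm behind the weight's edge; small thread spools (32 mm high) stand beside it. Origin: centre of its underside; z up.
- tray: Empty grey open tray, the side area, fixed on the table to the robot's left or right: 230 mm (along its x) by 100 mm (along its y) outside, 26 mm high, walls and floor 5 mm. Its inner floor, 220 by 90 mm, takes the three bottles in a row along x. Origin: centre of its underside on the table.
- pattern: Light grey pattern board, 200 mm (along its x) by 150 mm (along its y), 3 mm thick, fixed on the table on the side opposite the tray, with a black circle 72 mm in diameter drawn on it. Origin: on the table, under the centre of the circle (and of the board). A small dark wooden slicker, 36 mm high, stands near one corner.

How it is judged:
By the outcome, as a careful person would: the job done as asked, in the order asked, and still so for the second after the job is handed in, with the robot touching nothing.
It also fails if it takes over 149 s, if anything falls off the work surface, if the arm or the gripper's body presses on something with over 40 N, if the wrist force passes 120 N, or if a joint passes its speed limit or range.

## Working session

There is one attempt and no reset: what is moved stays moved. The work goes in short steps, Python scripts to look and compute and a tool call to move; the robot and the scene stay as the last step left them, time stands still between calls to the robot, and variables do not carry over. Pictures are saved under pics/ and viewed, and the job is handed in when it is done.

Besides the shell and the picture viewer there is one more tool, called after "Call:" as a command line: name --pt "numbers of a row" for each row, then --argument value for the rest. jog_arm: Moves the arm, as the interface text tells. Its arguments: {"type":"object","properties":{"increments":{"type":"array","items":{"type":"array","items":{"type":"number"}}}},"required":["increments"]}

```bash
mkdir -p pics; cat > h.py <<'E'
import numpy as np, cv2
from cell import r, viewer, order, models
def px2w(s,u,v,z=None,T=None):
    K=s["K"];k1=s["k1"];T=s["T"] if T is None else T
    xd=(u-K[0,2])/K[0,0];yd=(v-K[1,2])/K[1,1]
    x,y=xd,yd
    for _ in range(20):
        f=1+k1*(x*x+y*y);x,y=xd/f,yd/f
    d=np.array([x,-y,-1.0])
    if z is None:
        zz=s["range_z"][int(round(v)),int(round(u))]
        p=d*zz
        return T[:3,:3]@p+T[:3,3]
    D=T[:3,:3]@d;o=T[:3,3]
    return o+D*(z-o[2])/D[2]
E
python3 - <<'E'
from h import *
s=r.observe();print(s)
for n in("scene","top"):
    p=viewer.snapshot(n);cv2.imwrite(f"pics/{n}0.png",p["frame"])
    print(n,p["K"],p["k1"],p["T"])
    for l in["jar_red","jar_blue","jar_yellow","coaster_red","coaster_blue","coaster_yellow","weight","tray","pattern"]:
        print(l,[(np.round(a["p"],2),np.round(a["position"],1)) for a in models.tip_of(p,l)[:2]],[np.round(a["extent"]) for a in models.boxes_of(p,l)[:1]])
E
```

```text
{'clock': 0.0, 'q': array([ 1.1091296 ,  0.46944359, -0.04857781,  1.53366711,  0.02410012,
        1.14095475, -0.08227399]), 'dq': array([ 6.94635467e-06,  2.16270642e-03,  4.03572158e-04, -1.11970540e-03,
        5.45087094e-04, -8.91209333e-04, -1.65681783e-03]), 'tau': array([-1.78544087e-03, -5.07977986e+01, -8.13947478e-02, -2.36159474e+01,
       -6.11839676e-02,  3.78231530e-02,  2.03289378e-04]), 'tool_pos': array([ 0.28283117, -0.61222268,  0.20590929]), 'tool_rot': array([[-8.58492366e-04,  4.19421212e-01, -9.07791336e-01],
       [ 1.68070167e-03, -9.07789783e-01, -4.19422084e-01],
       [-9.99998219e-01, -1.88579707e-03,  7.44086651e-05]]), 'ft_force': array([-0.26355169,  1.05617139,  0.74754732]), 'wrist_torque': array([ 0.03130429,  0.01396902, -0.00811652]), 'finger_gap': 0.08704939413879834}
scene [[450.68591448   0.         270.46528697]
 [  0.         450.68591448 212.30355948]
 [  0.           0.           1.        ]] -0.09126850266295748 [[-0.81557793 -0.42829594  0.3890954   0.90247242]
 [ 0.57833567 -0.58127563  0.57240413  0.48542869]
 [-0.01898669  0.6918
[... 1480 characters left out ...]
]))] [array([281., 195., 299., 224.])]
jar_yellow [(np.float64(0.75), array([189.1, 252. ])), (np.float64(0.29), array([183.9, 293.2]))] [array([241., 175., 264., 203.])]
coaster_red [] [array([312., 191., 336., 213.])]
coaster_blue [(np.float64(0.77), array([216.2, 290.6])), (np.float64(0.41), array([225.7, 415.9]))] [array([278., 206., 304., 223.])]
coaster_yellow [(np.float64(0.47), array([190.6, 252.3]))] [array([249., 184., 268., 205.])]
weight [(np.float64(0.56), array([183.9, 294.2]))] [array([281., 172., 303., 195.])]
tray [(np.float64(0.55), array([242. , 156.4]))] [array([131., 190., 185., 290.])]
pattern [(np.float64(0.64), array([229.7, 416.6]))] [array([378., 185., 453., 278.])]
```

View pics/scene0.png

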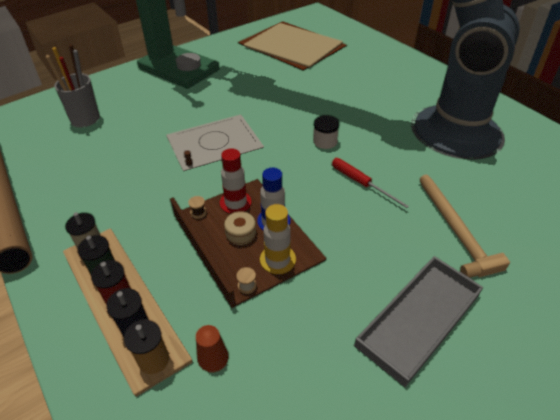

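View pics/top0.png

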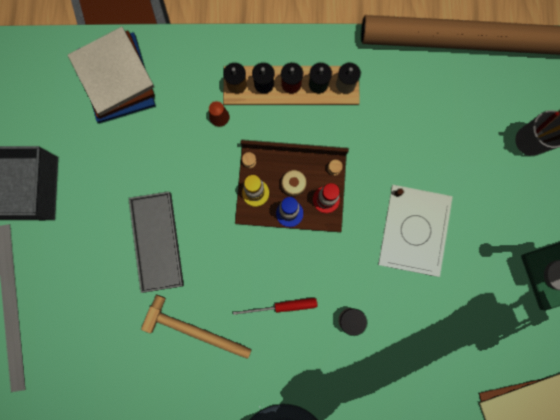

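```bash
python3 - <<'E'
from h import *
p=viewer.snapshot("top");np.set_printoptions(precision=4,suppress=True)
np.savez("top0.npz",**{k:p[k] for k in("frame","range_z","K","T")},k1=p["k1"])
pts={}
for l,z in(("red",0.125),("blue",.125),("yellow",.125)):
    b=models.boxes_of(p,"jar_"+l)[0]["extent"];print(l,b)
print("weight",px2w(p,292,183.5,.042)); 
t=models.tip_of(p,"tray")[0]["position"];print("tray",px2w(p,t[1],t[0],.005))
t=models.tip_of(p,"pattern")[0]["position"];print("pattern",px2w(p,t[1],t[0],.003))
# full world map
h,w=p["range_z"].shape
K=p["K"]
uv=np.stack(np.meshgrid(np.arange(w),np.arange(h)),-1).reshape(-1,2).astype(np.float64)
x=(uv-[K[0,2],K[1,2]])/K[0,0];xd=x.copy()
for _ in range(20): x=xd/(1+p["k1"]*(x**2).sum(1,keepdims=True))
P=np.stack([x[:,0],-x[:,1],-np.ones(len(x))],1)*p["range_z"].reshape(-1,1)
P=(P@p["T"][:3,:3].T+p["T"][:3,3]).reshape(h,w,3);np.save("P0.npy",P)
tall=(P[...,2]>.12)&(P[...,2]<.16)&(P[...,0]>.3)
n,lab,st,c=cv2.connectedComponentsWithStats(tall.astype(np.uint8))
for i in range(1,n):
    if st[i,4]>30: q=P[lab==i];print(st[i],q.mean(0),(q.min(0)+q.max(0))/2)
f=cv2.resize(p["frame"][130:330,110:470],None,fx=2.2,fy=2.2,interpolation=cv2.INTER_CUBIC);cv2.imwrite("pics/topz.png",f)
E
```

```text
red [315.4, 181.9, 341.1, 210.2]
blue [280.4, 197.3, 299.3, 220.8]
yellow [239.4, 171.0, 265.3, 202.8]
weight [ 0.6207 -0.022   0.042 ]
tray [0.4846 0.2967 0.005 ]
pattern [ 0.5126 -0.3201  0.003 ]
[542 118  10   9  44] [ 0.7447 -0.5918  0.14  ] [ 0.7456 -0.5924  0.1407]
[547 132   9   6  34] [ 0.715  -0.6011  0.139 ] [ 0.7156 -0.6017  0.1384]
[245 175  16  18 226] [0.605  0.0674 0.1369] [0.6053 0.0674 0.132 ]
[323 183  17  18 229] [ 0.5866 -0.1046  0.137 ] [ 0.5875 -0.1052  0.132 ]
[281 197  17  17 229] [ 0.5562 -0.0135  0.1369] [ 0.5571 -0.013   0.1329]
```

View pics/topz.png

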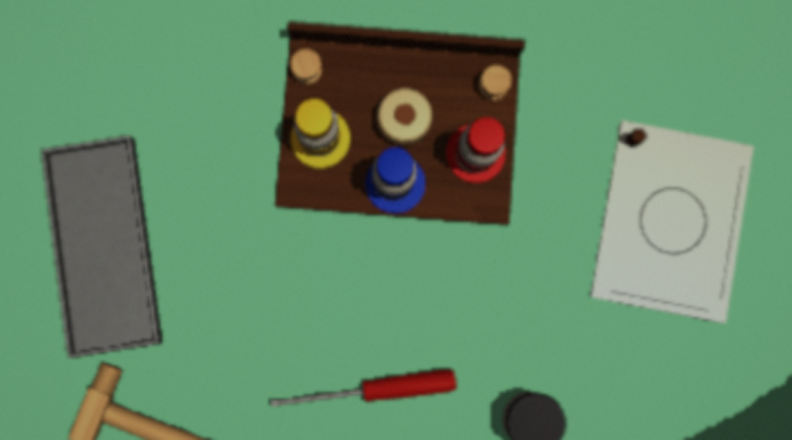

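```bash
python3 - <<'E'
from h import *
np.set_printoptions(precision=4,suppress=True)
p=dict(np.load("top0.npz"));p["k1"]=float(p["k1"]);P=np.load("P0.npy");f=p["frame"].astype(int)
hsv=cv2.cvtColor(p["frame"],cv2.COLOR_BGR2HSV)
def rays(uv,z): return np.array([px2w(p,u,v,z)[:2] for u,v in uv])
def circfit(q):
    A=np.c_[2*q,np.ones(len(q))];s=np.linalg.lstsq(A,(q**2).sum(1),rcond=None)[0];return s[:2],np.sqrt(s[2]+s[0]**2+s[1]**2)
# circle
roi=np.zeros((420,560),bool);roi[208:252,394:438]=1
g=p["frame"].min(2).astype(float)
bg=cv2.morphologyEx(g.astype(np.float32),cv2.MORPH_CLOSE,np.ones((9,9)))
m=((bg-g)>20)&roi
vs,us=np.nonzero(m);q=rays(zip(us,vs),.003);c,R=circfit(q)
k=abs(np.hypot(*(q-c).T)-R)<.005;c,R=circfit(q[k]);print("circle",c,R,k.sum(),len(k))
# board
def rect(mask,z):
    n,l,st,ce=cv2.connectedComponentsWithStats(mask.astype(np.uint8));i=1+st[1:,4].argmax()
    cs,_=cv2.findContours((l==i).astype(np.uint8),0,1);q=rays(cs[0][:,0,:],z)
    return cv2.minAreaRect(q.astype(np.float32)*1000),st[i]
mb=np.zeros_like(roi);mb[180:285,375:460]=hsv[180:285,375:460,1]<60
print("board",rect(mb,.003))
mt=np.zeros_like(roi);mt[185:295,125:190]=hsv[185:295,125:190,1]<60
print("tray top",rect(mt,.026))
ms=np.zeros_like(roi);ms[135:235,230:355]=~((hsv[135:235,230:355,0]>45)&(hsv[135:235,230:355,0]<95))
print("stand",rect(ms,.008))
wz=(P[...,2]>.036)&(P[...,2]<.048);wz[:172]=0;wz[196:]=0;wz[:,:278]=0;wz[:,306:]=0
q=P[wz];print("weight",q.mean(0),(q.min(0)+q.max(0))/2,q.max(0)-q.min(0),len(q))
for n,(h0,h1) in dict(red=(170,8),blue=(110,130),yellow=(20,35)).items():
    H=hsv[...,0];mm=((H>=h0)&(H<=h1)) if h0<h1 else ((H>=h0)|(H<=h1))
    mm&=(hsv[...,1]>140)&(abs(P[...,2]-.012)<.006);mm[:150]=0;mm[235:]=0
    n_,l,st,ce=cv2.connectedComponentsWithStats(mm.astype(np.uint8));i=1+st[1:,4].argmax()
    cs,_=cv2.findContours((l==i).astype(np.uint8),0,1);q=rays(cs[0][:,0,:],.012)
    # outer points: convex hull
    hq=cv2.convexHull(q.astype(np.float32))[:,0,:].astype(float);c,R=circfit(hq);print("coaster",n,c,R,st[i])
# obstacles 
sp=(P[...,2]>.03)&(P[...,2]<.07)
n_,l,st,ce=cv2.connectedComponentsWithStats(sp.astype(np.uint8))
for i in range(1,n_):
    if 15<st[i,4]<500 : print(st[i],P[l==i].mean(0))
E
```

```text
circle [ 0.5132 -0.3232] 0.03612167616278119 170 170
board (((513.1815795898438, -323.0462646484375), (152.4339599609375, 202.05674743652344), 78.8321533203125), array([ 378,  185,   75,   92, 5108], dtype=int32))
tray top (((484.4624938964844, 304.38330078125), (229.27874755859375, 102.26315307617188), 9.139936447143555), array([ 129,  192,   54,  101, 4093], dtype=int32))
stand (((622.4080810546875, -20.266387939453125), (262.7862243652344, 208.817626953125), 85.46430969238281), array([ 235,  140,  113,   92, 8900], dtype=int32))
weight [ 0.6233 -0.0262  0.0421] [ 0.6225 -0.0257  0.042 ] [0.0538 0.055  0.0119] 450
coaster red [ 0.587  -0.1047] 0.03509174118112319 [312 186  29  28 267]
coaster blue [ 0.5538 -0.0154] 0.03234779937208112 [276 206  27  21 208]
coaster yellow [0.603  0.0659] 0.03301375031927461 [242 182  28  25 238]
[226  77  21  14 101] [0.8585 0.1113 0.0506]
[337  76  20  17 125] [ 0.8579 -0.1507  0.0503]
[254  79  20  13 108] [0.8586 0.0453 0.0495]
[309  79  21  12 104] [ 0.8585 -0.0851  0.0503]
[281  80  21  12 111] [ 0.8587 -0.0196  0.0499]
[209 103  18  19 148] [0.7859 0.1538 0.0509]
[536 117  12   7  46] [ 0.776  -0.6251  0.0512]
[519 121  29  34 260] [ 0.7217 -0.5906  0.0503]
[539 121  19  16  92] [ 0.7551 -0.6433  0.0513]
[550 139  10   7  39] [ 0.7196 -0.654   0.0522]
[  0 152  37   5 144] [0.6912 0.6364 0.0493]
[242 152  14  14 145] [0.682  0.0819 0.0404]
[329 160  14  13 140] [ 0.6639 -0.1259  0.0404]
[282 170  25  25 499] [ 0.6244 -0.0263  0.0421]
[246 189  19  11  51] [0.5883 0.0632 0.0519]
[397 188   7   7  42] [ 0.6031 -0.2802  0.0381]
[318 194  17  14  50] [ 0.5714 -0.0958  0.0527]
[279 211  18  10  34] [ 0.5389 -0.0093  0.0529]
```

The top picture shows yellow (252,190), blue (290,210), red (328,197), the weight (294,183), the tray on the left (156,242), and the circle (416,230). Cap tops measure z = 0.137, as expected. I start by turning the tool square to the world axes and moving clear of the lamp.

Call:
jog_arm --pt "8.3 0 0 0 0 0 0.7" --pt "8.3 0 0 0 0 0 0.7" --pt "8.2 0 0 0 0 0 0.7" --pt "0 0 0 0 -0.04 -0.01 0.7" --pt "0 0 0 0 -0.06 -0.015 0.7" --pt "0 0 0 0 -0.06 -0.015 0.7" --pt "0 0 0 0 -0.06 -0.03 0.7" --pt "0 0 0 0 -0.05 -0.03 0.7"

```text
clock: 3.2
tool_pos: [0.3817, -0.3449, 0.2074]
tool_rot: [[0.001, -0.0, -1.0], [-0.001, -1.0, 0.0], [-1.0, 0.001, -0.001]]
ft_force: [1.0, -0.5, 0.1]
finger_gap: 0.0614
```

```bash
python3 - <<'E'
from h import *
p=viewer.snapshot("scene")
f=cv2.resize(p["frame"][140:300,160:330],None,fx=4,fy=3.7,interpolation=cv2.INTER_CUBIC);cv2.imwrite("pics/sz.png",f)
E
```

```text
(no output)
```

View pics/sz.png

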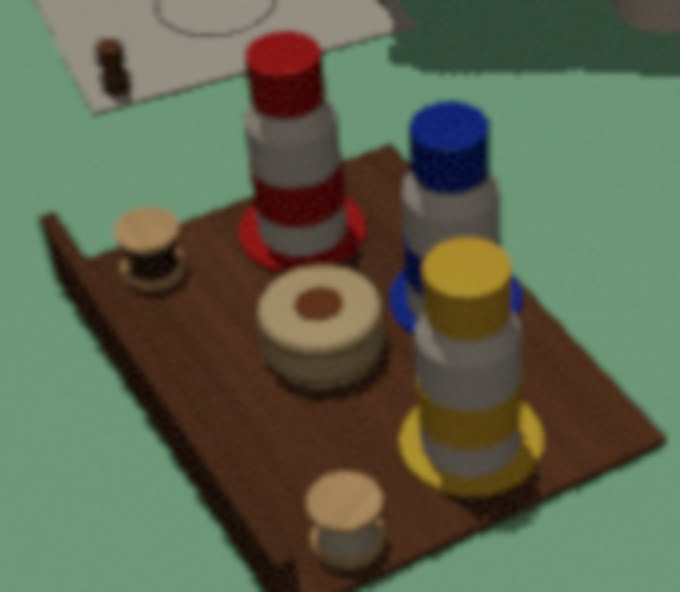

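Call:
jog_arm --pt "0 0 0 0 -0.05 -0.027 0.7" --pt "0 0 0 0 -0.052 -0.028 0.7" --pt "0 0 0 0 -0.052 -0.028 0.7" --pt "0 0 0 0 -0.052 -0.028 0.7" --pt "0 0 0 0 -0.052 -0.028 0.7" --pt "0 0 0 0 -0.052 -0.028 0.7" --pt "0 0 0 0 -0.052 -0.028 0.7" --pt "0 0 0 0 -0.05 -0.0285 0.7"

```text
clock: 4.25
tool_pos: [0.6056, 0.0665, 0.2072]
tool_rot: [[0.001, -0.0, -1.0], [-0.0, -1.0, 0.0], [-1.0, 0.0, -0.001]]
ft_force: [0.1, -1.0, -0.6]
finger_gap: 0.0611
```

```bash
cat >> h.py <<'E'
np.set_printoptions(precision=4,suppress=True)
def Pmap(p,T):
    h,w=p["range_z"].shape;K=p["K"]
    uv=np.stack(np.meshgrid(np.arange(w),np.arange(h)),-1).reshape(-1,2).astype(np.float64)
    x=(uv-[K[0,2],K[1,2]])/K[0,0];xd=x.copy()
    for _ in range(20): x=xd/(1+p["k1"]*(x**2).sum(1,keepdims=True))
    P=np.stack([x[:,0],-x[:,1],-np.ones(len(x))],1)*p["range_z"].reshape(-1,1)
    return (P@T[:3,:3].T+T[:3,3]).reshape(h,w,3)
def wrist():
    s=r.observe();p=viewer.snapshot("wrist");T=np.eye(4);T[:3,:3]=s["tool_rot"];T[:3,3]=s["tool_pos"]
    return s,p,T@p["T_tool_cam"]
def tops(P,z,tol=.006,mn=30):
    m=abs(P[...,2]-z)<tol
    n,lab,st,c=cv2.connectedComponentsWithStats(m.astype(np.uint8))
    for i in range(1,n):
        if st[i,4]>mn: q=P[lab==i];print(st[i],"mean",q.mean(0),"mid",(q.min(0)+q.max(0))/2,"size",q.max(0)-q.min(0))
E
python3 - <<'E'
from h import *
s,p,T=wrist();print(s["tool_pos"],p["T_tool_cam"]);cv2.imwrite("pics/w1.png",p["frame"])
P=Pmap(p,T);tops(P,.137,mn=300);tops(P,.042,mn=300)
p=viewer.snapshot("top");cv2.imwrite("pics/t1.png",p["frame"])
E
```

```text
[0.6056 0.0665 0.2072] [[ 0.0003  0.2996 -0.9541 -0.1787]
 [ 1.     -0.0011 -0.0001 -0.0001]
 [-0.001  -0.9541 -0.2996 -0.0833]
 [ 0.      0.      0.      1.    ]]
[ 259  186   43   43 1438] mean [0.6102 0.0691 0.1375] mid [0.6092 0.069  0.1354] size [0.0363 0.0357 0.0088]
[ 453  207   45   41 1390] mean [ 0.5914 -0.1016  0.1373] mid [ 0.5904 -0.1033  0.1357] size [0.0365 0.0373 0.0092]
[356 239  36  38 856] mean [ 0.565  -0.0152  0.1373] mid [ 0.5613 -0.0142  0.1355] size [0.0339 0.0315 0.0089]
[252  98  31  31 734] mean [0.6846 0.0836 0.041 ] mid [0.6843 0.0835 0.0409] size [0.0311 0.0321 0.0046]
[441 117  31  30 710] mean [ 0.6669 -0.1239  0.0408] mid [ 0.6665 -0.1247  0.0398] size [0.0315 0.0341 0.0064]
[ 337  139   53   52 2184] mean [ 0.6292 -0.0236  0.0425] mid [ 0.6282 -0.0244  0.0408] size [0.0584 0.0594 0.0092]
```

View pics/w1.png

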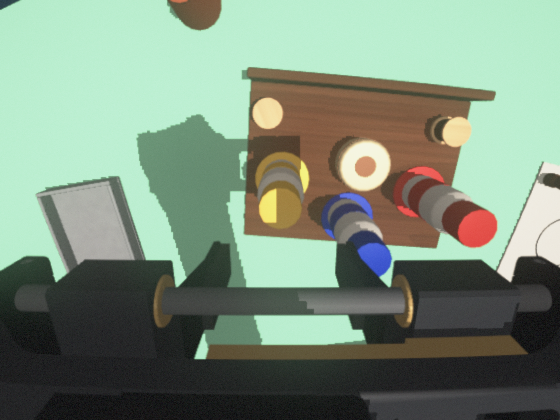

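Call:
jog_arm --pt "0 0 0 0.03 -0.0015 -0.0015 0.7" --pt "0 0 0 0.03 0 0 0.7" --pt "0 0 0 0.02 0 0 0.7" --pt "0 0 0 0.01 0 0 0.7" --pt "0 0 0 0 0 0 0.4" --pt "0 0 0 0 0 0 0.2" --pt "0 0 0 0 0 0 0.2" --pt "0 0 0 0 0 0 0.2"

```text
clock: 5.35
tool_pos: [0.6067, 0.0669, 0.1179]
tool_rot: [[0.002, 0.0, -1.0], [0.0, -1.0, -0.0], [-1.0, -0.0, -0.002]]
ft_force: [0.1, -0.2, 1.9]
finger_gap: 0.0354
```

```bash
python3 - <<'E'
from h import *
s,p,T=wrist();print(s["tool_pos"],s["finger_gap"],s["ft_force"]);cv2.imwrite("pics/w2.png",p["frame"])
P=Pmap(p,T);tops(P,.137,mn=300)
E
```

```text
[0.6067 0.0669 0.1179] 0.035399925470984986 [ 0.1399 -0.1699  1.8918]
[ 234  225   98   62 3410] mean [0.6109 0.0672 0.1378] mid [0.6089 0.0671 0.137 ] size [0.0365 0.0531 0.012 ]
```

View pics/w2.png

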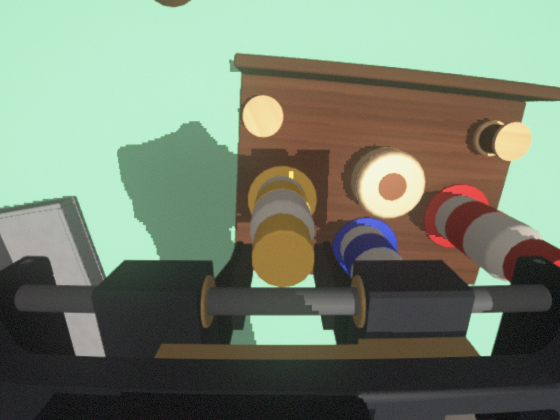

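Call:
jog_arm --pt "0 0 0 -0.01 0 0 0" --pt "0 0 0 -0.025 0 0 0" --pt "0 0 0 -0.025 0 0 0" --pt "0 0 0 0 -0.02 0.004 0" --pt "0 0 0 0 -0.035 0.007 0" --pt "0 0 0 0 -0.035 0.007 0" --pt "0 0 0 0 -0.035 0.007 0" --pt "0 0 0 0 -0.035 0.007 0"

```text
clock: 6.4
tool_pos: [0.572, 0.2291, 0.1755]
tool_rot: [[-0.003, 0.002, -1.0], [-0.0, -1.0, -0.002], [-1.0, 0.0, 0.003]]
ft_force: [0.4, -0.5, -1.4]
finger_gap: 0.0348
```

Call:
jog_arm --pt "0 0 0 0 -0.035 0.007 0" --pt "0 0 0 0 -0.03 0.007 0" --pt "0 0 0 0 -0.015 0.003 0" --pt "0 0 0 0 -0.0085 0.002 0" --pt "0 0 0 0 0 0 0" --pt "0 0 0 0.025 0 0 0" --pt "0 0 0 0.02 0 0 0" --pt "0 0 0 0.01 0 0 0"

```text
clock: 7.4
tool_pos: [0.5549, 0.3136, 0.1202]
tool_rot: [[-0.002, -0.001, -1.0], [-0.002, -1.0, 0.001], [-1.0, 0.002, 0.002]]
ft_force: [-0.5, 0.5, -2.2]
finger_gap: 0.0349
```

```bash
python3 - <<'E'
from h import *
s=r.observe();print(s["tool_pos"],s["finger_gap"],s["ft_force"]);
p=viewer.snapshot("scene");cv2.imwrite("pics/s3.png",p["frame"])
E
```

```text
[0.5549 0.3136 0.1202] 0.03493349587953614 [-0.4553  0.4885 -2.1818]
```

View pics/s3.png

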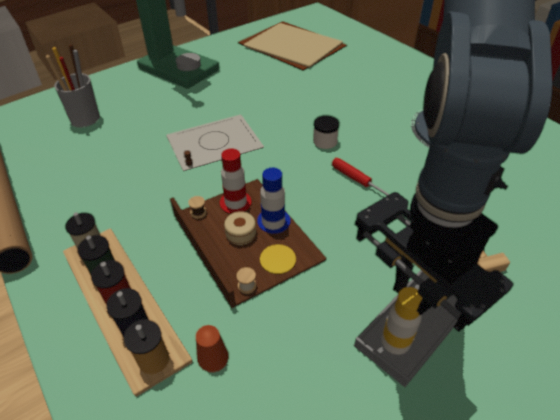

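The yellow bottle is held upright over the far end of the tray (px 402,320), and its coaster is bare at (278,259). Next I lower it, release and back off.

Call:
jog_arm --pt "0 0 0 0.004 0 0 0" --pt "0 0 0 0.003 0 0 0" --pt "0 0 0 0.002 0 0 0" --pt "0 0 0 0 0 0 0"

```text
clock: 7.95
tool_pos: [0.5552, 0.3152, 0.1131]
tool_rot: [[0.0, 0.0, -1.0], [0.0, -1.0, -0.0], [-1.0, -0.0, -0.0]]
ft_force: [-0.8, -0.2, -1.1]
finger_gap: 0.0348
```

Call:
jog_arm --pt "0 0 0 0.0015 0 0 0" --pt "0 0 0 0 0 0 0"

```text
clock: 8.2
tool_pos: [0.5551, 0.3151, 0.1114]
tool_rot: [[-0.0, -0.0, -1.0], [-0.0, -1.0, 0.0], [-1.0, 0.0, 0.0]]
ft_force: [-0.2, 0.1, -1.9]
finger_gap: 0.0352
```

Call:
jog_arm --pt "0 0 0 0.001 0 0 0" --pt "0 0 0 0 0 0 0"

```text
clock: 8.45
tool_pos: [0.5555, 0.3154, 0.1109]
tool_rot: [[0.001, -0.0, -1.0], [0.0, -1.0, 0.0], [-1.0, -0.0, -0.001]]
ft_force: [-0.2, -0.1, 1.5]
finger_gap: 0.0349
```

Call:
jog_arm --pt "0 0 0 0 0 0 0.5" --pt "0 0 0 0 0 0 0.7" --pt "0 0 0 0 0 0 0.7" --pt "0 0 0 -0.03 0 0 0.7" --pt "0 0 0 -0.04 0 0 0.7" --pt "0 0 0 -0.02 0.02 0 0.7" --pt "0 0 0 0 0.05 0 0.7" --pt "0 0 0 0 0.06 0 0.7"

```text
clock: 9.45
tool_pos: [0.5546, 0.1829, 0.2002]
tool_rot: [[-0.0, 0.001, -1.0], [-0.001, -1.0, -0.001], [-1.0, 0.001, 0.0]]
ft_force: [1.2, -0.2, -0.2]
finger_gap: 0.0611
```

Call:
jog_arm --pt "0 0 0 0 0.06 -0.001 0.7" --pt "0 0 0 0 0.06 -0.001 0.7" --pt "0 0 0 0 0.05 -0.001 0.7" --pt "0 0 0 0 0.03 -0.001 0.7" --pt "0 0 0 0 0 0 0.7" --pt "0 0 0 0 0 0 0.7"

```text
clock: 10.2
tool_pos: [0.5585, -0.0143, 0.2002]
tool_rot: [[-0.001, 0.0, -1.0], [0.001, -1.0, -0.0], [-1.0, -0.001, 0.001]]
ft_force: [0.3, 0.3, 0.2]
finger_gap: 0.061
```

```bash
python3 - <<'E'
from h import *
s,p,T=wrist();print(s["tool_pos"]);cv2.imwrite("pics/w4.png",p["frame"])
P=Pmap(p,T);tops(P,.137,mn=300);tops(P,.130,tol=.004,mn=300)
E
```

```text
[ 0.5585 -0.0143  0.2002]
[ 371  153   47   46 1657] mean [ 0.5909 -0.1027  0.1376] mid [ 0.5904 -0.1036  0.1355] size [0.0359 0.0361 0.0089]
[ 258  190   45   44 1515] mean [ 0.5612 -0.0123  0.1375] mid [ 0.5601 -0.0121  0.1353] size [0.0363 0.0363 0.0085]
```

View pics/w4.png

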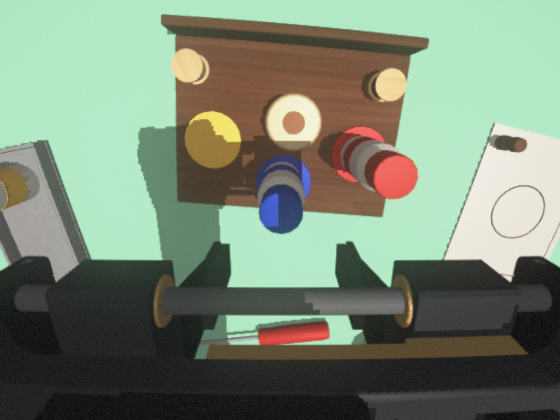

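Call:
jog_arm --pt "0 0 0 0.03 -0.0015 0 0.7" --pt "0 0 0 0.03 0 0 0.7" --pt "0 0 0 0.015 0 0 0.7" --pt "0 0 0 0.0075 0 0 0.7" --pt "0 0 0 0 0 0 0.4" --pt "0 0 0 0 0 0 0.2" --pt "0 0 0 0 0 0 0" --pt "0 0 0 0 0 0 0"

```text
clock: 11.25
tool_pos: [0.5597, -0.0133, 0.1187]
tool_rot: [[0.002, -0.0, -1.0], [0.0, -1.0, 0.0], [-1.0, -0.0, -0.002]]
ft_force: [0.0, 0.7, 2.5]
finger_gap: 0.0346
```

Call:
jog_arm --pt "0 0 0 -0.01 0 0 0" --pt "0 0 0 -0.025 0 0 0" --pt "0 0 0 -0.025 0 0 0" --pt "0 0 0 0 -0.017 0.005 0" --pt "0 0 0 0 -0.04 0.01 0" --pt "0 0 0 0 -0.04 0.01 0" --pt "0 0 0 0 -0.04 0.01 0" --pt "0 0 0 0 -0.04 0.01 0"

```text
clock: 12.25
tool_pos: [0.512, 0.1658, 0.1768]
tool_rot: [[-0.002, 0.001, -1.0], [-0.0, -1.0, -0.001], [-1.0, 0.0, 0.002]]
ft_force: [1.2, -0.9, -1.5]
finger_gap: 0.0345
```

Call:
jog_arm --pt "0 0 0 0 -0.04 0.01 0" --pt "0 0 0 0 -0.04 0.01 0" --pt "0 0 0 0 -0.035 0.007 0" --pt "0 0 0 0 -0.02 0.003 0" --pt "0 0 0 0 -0.006 0 0" --pt "0 0 0 0.025 0 0 0" --pt "0 0 0 0.02 0 0 0" --pt "0 0 0 0.01 0 0 0"

```text
clock: 13.25
tool_pos: [0.4842, 0.3025, 0.1215]
tool_rot: [[-0.002, -0.002, -1.0], [-0.002, -1.0, 0.002], [-1.0, 0.002, 0.002]]
ft_force: [0.8, -0.8, -2.3]
finger_gap: 0.0348
```

Call:
jog_arm --pt "0 0 0 0.005 0 0 0" --pt "0 0 0 0.003 0 0 0" --pt "0 0 0 0.0025 0 0 0" --pt "0 0 0 0 0 0 0" --pt "0 0 0 0 0 0 0"

```text
clock: 13.88
tool_pos: [0.4843, 0.3048, 0.1127]
tool_rot: [[0.001, 0.0, -1.0], [0.0, -1.0, -0.0], [-1.0, -0.0, -0.001]]
ft_force: [0.5, 0.0, -1.5]
finger_gap: 0.0351
```

Call:
jog_arm --pt "0 0 0 0.0015 0 0 0" --pt "0 0 0 0 0 0 0"

```text
clock: 14.12
tool_pos: [0.4846, 0.3051, 0.1117]
tool_rot: [[0.001, 0.0, -1.0], [0.001, -1.0, -0.0], [-1.0, -0.001, -0.001]]
ft_force: [-0.4, -0.3, 2.9]
finger_gap: 0.0352
```

Call:
jog_arm --pt "0 0 0 0 0 0 0.5" --pt "0 0 0 0 0 0 0.7" --pt "0 0 0 0 0 0 0.7" --pt "0 0 0 -0.03 0 0 0.7" --pt "0 0 0 -0.04 0 0 0.7" --pt "0 0 0 -0.02 0.02 -0.005 0.7" --pt "0 0 0 0 0.05 -0.0125 0.7" --pt "0 0 0 0 0.06 -0.015 0.7"

```text
clock: 15.12
tool_pos: [0.5168, 0.1744, 0.2013]
tool_rot: [[0.001, 0.003, -1.0], [0.001, -1.0, -0.003], [-1.0, -0.001, -0.001]]
ft_force: [1.0, -0.7, -0.5]
finger_gap: 0.0609
```

Call:
jog_arm --pt "0 0 0 0 0.06 -0.015 0.7" --pt "0 0 0 0 0.06 -0.015 0.7" --pt "0 0 0 0 0.06 -0.015 0.7" --pt "0 0 0 0 0.05 -0.0125 0.7" --pt "0 0 0 0 0.0495 -0.0145 0.7" --pt "0 0 0 0 0 0 0.7" --pt "0 0 0 0 0 0 0.7"

```text
clock: 16.0
tool_pos: [0.5884, -0.1043, 0.2006]
tool_rot: [[-0.001, 0.0, -1.0], [0.001, -1.0, -0.0], [-1.0, -0.001, 0.001]]
ft_force: [-0.0, -0.1, -0.2]
finger_gap: 0.0609
```

```bash
python3 - <<'E'
from h import *
s,p,T=wrist();print(s["tool_pos"]);cv2.imwrite("pics/w5.png",p["frame"])
P=Pmap(p,T);tops(P,.137,mn=300);tops(P,.042,mn=500)
E
```

```text
[ 0.5884 -0.1043  0.2006]
[ 261  189   44   44 1508] mean [ 0.5916 -0.1037  0.1375] mid [ 0.5906 -0.1039  0.1356] size [0.0365 0.0354 0.0089]
[ 91  82  31  32 787] mean [0.6844 0.082  0.0408] mid [0.6842 0.0827 0.0397] size [0.0314 0.0325 0.0073]
[288  98  30  32 767] mean [ 0.6664 -0.1246  0.041 ] mid [ 0.6665 -0.1247  0.0409] size [0.0315 0.0305 0.0049]
[ 184  123   55   55 2370] mean [ 0.6288 -0.0263  0.0426] mid [ 0.6276 -0.025   0.0412] size [0.0591 0.0598 0.0105]
```

View pics/w5.png

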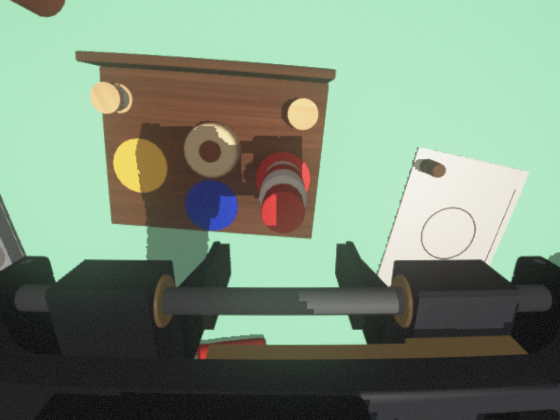

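Call:
jog_arm --pt "0 0 0 0.03 0 -0.001 0.7" --pt "0 0 0 0.03 0 0 0.7" --pt "0 0 0 0.015 0 0 0.7" --pt "0 0 0 0.008 0 0 0.7" --pt "0 0 0 0 0 0 0.4" --pt "0 0 0 0 0 0 0.2" --pt "0 0 0 0 0 0 0" --pt "0 0 0 0 0 0 0"

```text
clock: 17.05
tool_pos: [0.5902, -0.1049, 0.1187]
tool_rot: [[0.002, -0.0, -1.0], [-0.0, -1.0, 0.0], [-1.0, 0.0, -0.002]]
ft_force: [-0.3, 0.4, 2.1]
finger_gap: 0.0353
```

Call:
jog_arm --pt "0 0 0 -0.01 0 0 0" --pt "0 0 0 -0.025 0 0 0" --pt "0 0 0 -0.025 0 0 0" --pt "0 0 0 0 -0.0175 0.008 0" --pt "0 0 0 0 -0.04 0.018 0" --pt "0 0 0 0 -0.04 0.018 0" --pt "0 0 0 0 -0.04 0.018 0" --pt "0 0 0 0 -0.04 0.018 0"

```text
clock: 18.05
tool_pos: [0.507, 0.0749, 0.1768]
tool_rot: [[-0.002, 0.001, -1.0], [-0.0, -1.0, -0.001], [-1.0, 0.0, 0.002]]
ft_force: [0.5, 0.7, -1.6]
finger_gap: 0.0351
```

Call:
jog_arm --pt "0 0 0 0 -0.04 0.018 0" --pt "0 0 0 0 -0.04 0.018 0" --pt "0 0 0 0 -0.04 0.018 0" --pt "0 0 0 0 -0.04 0.018 0" --pt "0 0 0 0 -0.035 0.015 0" --pt "0 0 0 0 -0.02 0.008 0" --pt "0 0 0 0 -0.005 0.002 0" --pt "0 0 0 0.015 0 0 0"

```text
clock: 19.05
tool_pos: [0.4127, 0.2927, 0.1627]
tool_rot: [[0.002, 0.0, -1.0], [0.0, -1.0, -0.0], [-1.0, -0.0, -0.002]]
ft_force: [0.1, -0.2, -0.7]
finger_gap: 0.0347
```

Call:
jog_arm --pt "0 0 0 0.02 0 0 0" --pt "0 0 0 0.02 0 0 0" --pt "0 0 0 0.006 0 0 0" --pt "0 0 0 0.004 0 0 0" --pt "0 0 0 0.001 0 0 0" --pt "0 0 0 0 0 0 0" --pt "0 0 0 0 0 0 0"

```text
clock: 19.92
tool_pos: [0.4129, 0.2928, 0.1124]
tool_rot: [[0.001, -0.0, -1.0], [0.0, -1.0, 0.0], [-1.0, -0.0, -0.001]]
ft_force: [0.1, -0.2, -1.4]
finger_gap: 0.0348
```

Call:
jog_arm --pt "0 0 0 0.0015 0 0 0" --pt "0 0 0 0 0 0 0"

```text
clock: 20.18
tool_pos: [0.4134, 0.2934, 0.1116]
tool_rot: [[0.002, 0.0, -1.0], [0.001, -1.0, -0.0], [-1.0, -0.001, -0.002]]
ft_force: [-0.4, -0.5, 4.0]
finger_gap: 0.0347
```

Call:
jog_arm --pt "0 0 0 0 0 0 0.5" --pt "0 0 0 0 0 0 0.7" --pt "0 0 0 0 0 0 0.7" --pt "0 0 0 -0.03 0 0 0.7" --pt "0 0 0 -0.04 0 0 0.7" --pt "0 0 0 -0.02 0.02 -0.012 0.7" --pt "0 0 0 0 0.04 -0.03 0.7" --pt "0 0 0 0 0.045 -0.03 0.7"

```text
clock: 21.18
tool_pos: [0.4853, 0.1871, 0.2008]
tool_rot: [[0.001, 0.002, -1.0], [0.0, -1.0, -0.002], [-1.0, -0.0, -0.001]]
ft_force: [0.4, -0.1, 0.3]
finger_gap: 0.0608
```

Call:
jog_arm --pt "0 0 0 0 0.05 -0.03 1" --pt "0 0 0 0 0.05 -0.03 1" --pt "0 0 0 0 0.05 -0.03 1" --pt "0 0 0 0 0.04 -0.03 1" --pt "0 0 0 0 0.024 -0.02 1" --pt "0 0 0 0 0 0 1" --pt "0 0 0 0 0 0 1"

```text
clock: 22.05
tool_pos: [0.624, -0.0253, 0.2]
tool_rot: [[-0.001, 0.001, -1.0], [0.001, -1.0, -0.001], [-1.0, -0.001, 0.001]]
ft_force: [-1.0, 0.4, -0.8]
finger_gap: 0.0873
```

```bash
python3 - <<'E'
from h import *
s,p,T=wrist();print(s["tool_pos"],s["finger_gap"]);cv2.imwrite("pics/w6.png",p["frame"])
P=Pmap(p,T);tops(P,.042,mn=500)
p=viewer.snapshot("scene");cv2.imwrite("pics/s6.png",p["frame"])
E
```

```text
[ 0.624  -0.0253  0.2   ] 0.08727911237898676
[167 116  31  31 760] mean [0.6848 0.0827 0.0408] mid [0.6842 0.083  0.04  ] size [0.0315 0.0323 0.0065]
[360 134  30  30 702] mean [ 0.6665 -0.1243  0.0409] mid [ 0.6661 -0.1246  0.0396] size [0.0313 0.0314 0.0069]
[ 256  156   54   52 2200] mean [ 0.6298 -0.0249  0.0423] mid [ 0.628  -0.0248  0.0408] size [0.0587 0.0598 0.0094]
```

View pics/w6.png

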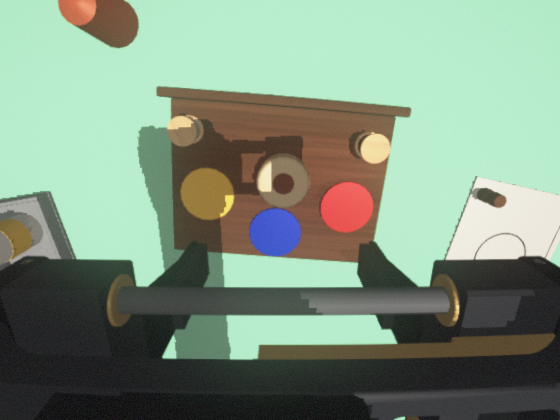

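View pics/s6.png

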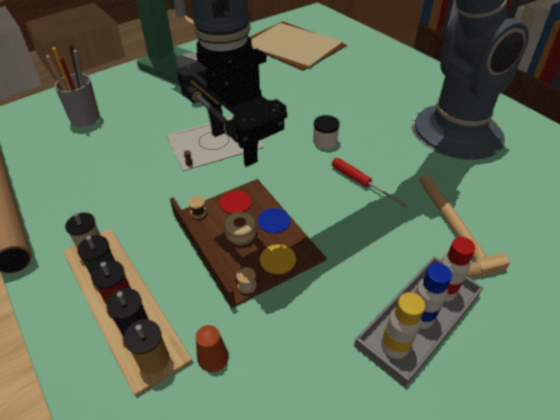

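All three bottles stand upright in the tray (px 405,320 / 430,295 / 455,270) and the weight is untouched at (240,228). I go for the weight.

Call:
jog_arm --pt "0 0 0 0.04 0 -0.002 1" --pt "0 0 0 0.04 0 0 1" --pt "0 0 0 0.04 0 0 1" --pt "0 0 0 0.03 0 0 1" --pt "0 0 0 0.015 0 0 1" --pt "0 0 0 0.01 0 0 1" --pt "0 0 0 0 0 0 1"

```text
clock: 23.02
tool_pos: [0.6268, -0.0261, 0.0257]
tool_rot: [[0.0, 0.0, -1.0], [0.0, -1.0, -0.0], [-1.0, -0.0, -0.0]]
ft_force: [-0.4, 0.1, -0.3]
finger_gap: 0.0874
```

```bash
python3 - <<'E'
from h import *
s,p,T=wrist();print(s["tool_pos"],s["finger_gap"],s["ft_force"]);cv2.imwrite("pics/w7.png",p["frame"])
E
```

```text
[ 0.6268 -0.0261  0.0257] 0.087368037410467 [-0.4058  0.0587 -0.3463]
```

View pics/w7.png

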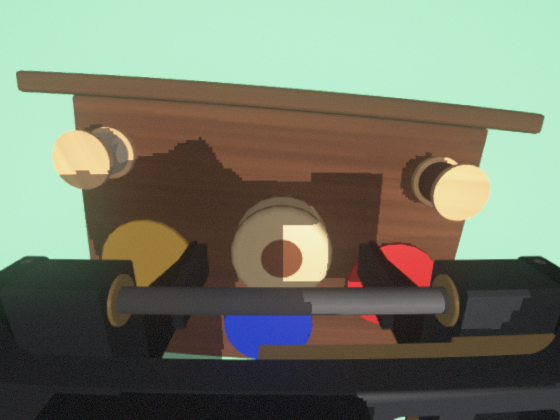

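Call:
jog_arm --pt "0 0 0 0 0 0 0.7" --pt "0 0 0 0 0 0 0.5" --pt "0 0 0 0 0 0 0.3" --pt "0 0 0 0 0 0 0" --pt "0 0 0 -0.01 0 0 0" --pt "0 0 0 -0.03 0 0 0" --pt "0 0 0 -0.04 0 0 0" --pt "0 0 0 -0.03 0 0 0"

```text
clock: 24.08
tool_pos: [0.6273, -0.0265, 0.138]
tool_rot: [[0.002, -0.0, -1.0], [-0.0, -1.0, 0.0], [-1.0, 0.0, -0.002]]
ft_force: [-0.4, 0.5, -0.5]
finger_gap: 0.0154
```

```bash
python3 - <<'E'
from h import *
s,p,T=wrist();print(s["tool_pos"],s["finger_gap"],s["ft_force"]);cv2.imwrite("pics/w8.png",p["frame"])
P=Pmap(p,T);tops(P,.042,mn=500)
p=viewer.snapshot("top");cv2.imwrite("pics/t8.png",p["frame"])
p=viewer.snapshot("scene");cv2.imwrite("pics/s8.png",p["frame"])
E
```

```text
[ 0.6273 -0.0265  0.138 ] 0.015376214304405559 [-0.3771  0.4974 -0.4649]
[ 141  122   37   37 1077] mean [0.6848 0.0824 0.0408] mid [0.6845 0.0828 0.0398] size [0.0314 0.0318 0.0066]
[ 375  143   36   36 1023] mean [ 0.6668 -0.1244  0.0409] mid [ 0.6666 -0.1248  0.0404] size [0.0317 0.0318 0.0065]
[ 250  169   65   62 3146] mean [ 0.6305 -0.0256  0.0423] mid [ 0.6285 -0.0257  0.0407] size [0.06   0.0602 0.0094]
```

View pics/w8.png

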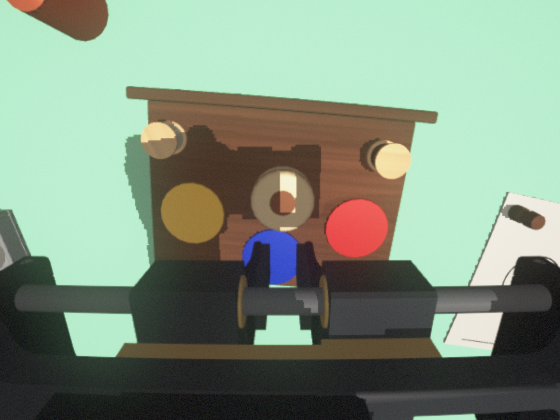

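View pics/s8.png

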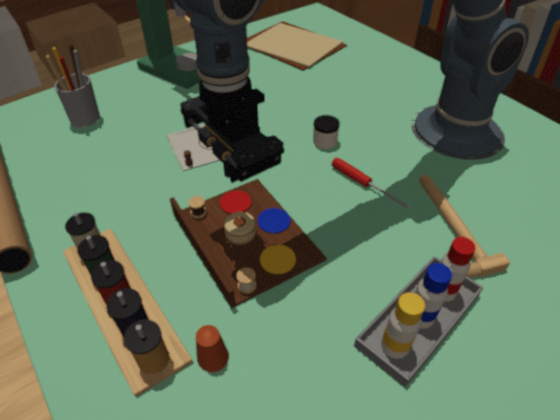

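The grasp missed: I lifted before the fingers had closed. The weight has not moved (wrist 0.6285, -0.0257). I repeat with a longer close.

Call:
jog_arm --pt "0 0 0 0 0 0 1" --pt "0 0 0 0 0 0 1" --pt "0 0 0 0 0 0 1" --pt "0 0 0 0 0 0 1" --pt "0 0 0 0 0 0 1" --pt "0 0 0 0 0 0 1" --pt "0 0 0 0 0 0 1" --pt "0 0 0 0 0 0 1"

```text
clock: 25.22
tool_pos: [0.6267, -0.0264, 0.1355]
tool_rot: [[0.0, -0.0, -1.0], [-0.0, -1.0, 0.0], [-1.0, 0.0, -0.0]]
ft_force: [0.3, -1.3, 0.8]
finger_gap: 0.0762
```

Call:
jog_arm --pt "0 0 0 0.03 -0.0005 0 1" --pt "0 0 0 0.04 0 0 1" --pt "0 0 0 0.025 0 0 1" --pt "0 0 0 0.012 0 0 1" --pt "0 0 0 0.005 0 0 1" --pt "0 0 0 0 0 0 1"

```text
clock: 25.98
tool_pos: [0.6272, -0.0258, 0.0241]
tool_rot: [[0.001, -0.0, -1.0], [-0.0, -1.0, 0.0], [-1.0, 0.0, -0.001]]
ft_force: [-0.5, -0.5, 0.8]
finger_gap: 0.0869
```

Call:
jog_arm --pt "0 0 0 0 0 0 0" --pt "0 0 0 0 0 0 0" --pt "0 0 0 0 0 0 0" --pt "0 0 0 0 0 0 0" --pt "0 0 0 0 0 0 0" --pt "0 0 0 0 0 0 0"

```text
clock: 26.72
tool_pos: [0.6267, -0.026, 0.0235]
tool_rot: [[0.0, -0.0, -1.0], [-0.0, -1.0, 0.0], [-1.0, 0.0, -0.0]]
ft_force: [-0.6, 0.5, -0.7]
finger_gap: 0.0546
```

Call:
jog_arm --pt "0 0 0 0 0 0 0" --pt "0 0 0 0 0 0 0" --pt "0 0 0 0 0 0 0"

```text
clock: 27.1
tool_pos: [0.6267, -0.0259, 0.0235]
tool_rot: [[0.0, -0.0, -1.0], [-0.0, -1.0, 0.0], [-1.0, 0.0, -0.0]]
ft_force: [0.6, -1.6, 0.1]
finger_gap: 0.0546
```

```bash
python3 - <<'E'
from h import *
s,p,T=wrist();print(s["tool_pos"],s["finger_gap"],s["ft_force"]);cv2.imwrite("pics/w9.png",p["frame"])
P=Pmap(p,T);tops(P,.042,mn=500)
E
```

```text
[ 0.6267 -0.0259  0.0235] 0.05464787721676241 [ 0.6031 -1.5944  0.0885]
[  49  130   62   61 2897] mean [0.6848 0.0821 0.0408] mid [0.6842 0.0833 0.0397] size [0.0321 0.0331 0.0073]
[ 432  164   61   58 2697] mean [ 0.6671 -0.1238  0.0407] mid [ 0.6663 -0.1248  0.0395] size [0.0327 0.0333 0.0068]
[ 216  206  134   81 7171] mean [ 0.6342 -0.0257  0.0426] mid [ 0.6338 -0.0257  0.042 ] size [0.0494 0.0727 0.012 ]
```

View pics/w9.png

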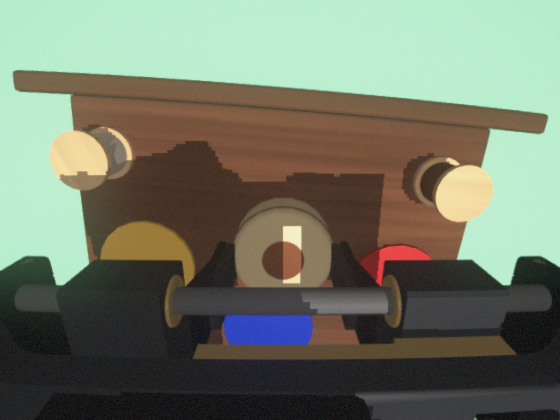

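Call:
jog_arm --pt "0 0 0 -0.005 0 0 0" --pt "0 0 0 -0.01 0 0 0" --pt "0 0 0 -0.015 0 0 0" --pt "0 0 0 -0.02 0 0 0" --pt "0 0 0 -0.02 0 0 0" --pt "0 0 0 -0.01 0 0 0" --pt "0 0 0 0 0 0 0"

```text
clock: 28.02
tool_pos: [0.6273, -0.0259, 0.1047]
tool_rot: [[0.002, -0.0, -1.0], [-0.0, -1.0, 0.0], [-1.0, 0.0, -0.002]]
ft_force: [-0.1, -0.1, -3.7]
finger_gap: 0.0548
```

```bash
python3 - <<'E'
from h import *
s,p,T=wrist();print(s["tool_pos"],s["finger_gap"],s["ft_force"]);cv2.imwrite("pics/w10.png",p["frame"])
P=Pmap(p,T);tops(P,.119,mn=500,tol=.015)
p=viewer.snapshot("scene");cv2.imwrite("pics/s10.png",p["frame"])
E
```

```text
[ 0.6273 -0.0259  0.1047] 0.054826817480647834 [-0.0983 -0.0575 -3.7189]
[ 214  199  138   88 7855] mean [ 0.6359 -0.0256  0.1232] mid [ 0.6346 -0.0256  0.119 ] size [0.0491 0.0729 0.03  ]
```

View pics/w10.png

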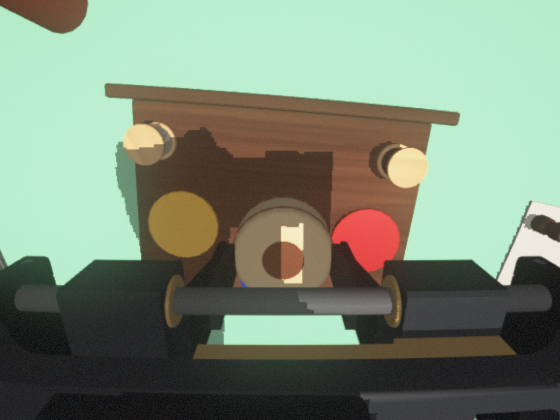

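View pics/s10.png

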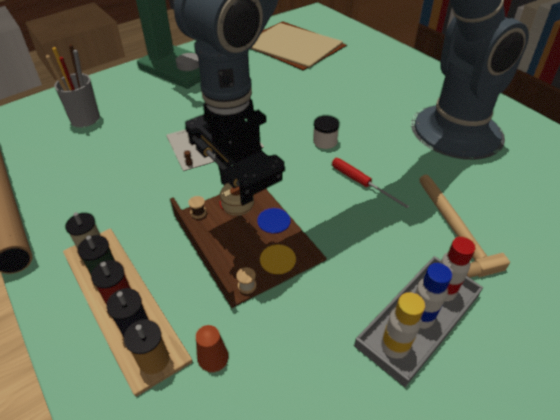

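Call:
jog_arm --pt "0 0 0 0 0.02 0.007 0" --pt "0 0 0 0 0.04 0.0145 0" --pt "0 0 0 0 0.04 0.0145 0" --pt "0 0 0 0 0.04 0.0145 0" --pt "0 0 0 0 0.04 0.0145 0" --pt "0 0 0 0 0.04 0.0145 0" --pt "0 0 0 0 0.04 0.0145 0" --pt "0 0 0 0 0.025 0.01 0"

```text
clock: 29.12
tool_pos: [0.5193, -0.3152, 0.1026]
tool_rot: [[-0.003, -0.005, -1.0], [-0.001, -1.0, 0.005], [-1.0, 0.001, 0.003]]
ft_force: [-0.8, 0.0, -3.8]
finger_gap: 0.0548
```

Call:
jog_arm --pt "0 0 0 0 0.012 0.006 0" --pt "0 0 0 0.02 0 0 0" --pt "0 0 0 0.02 0 0 0" --pt "0 0 0 0 0 0 0" --pt "0 0 0 0 0 0 0"

```text
clock: 29.75
tool_pos: [0.5171, -0.3227, 0.064]
tool_rot: [[0.001, 0.001, -1.0], [-0.0, -1.0, -0.001], [-1.0, 0.0, -0.001]]
ft_force: [0.7, -0.9, -4.1]
finger_gap: 0.0544
```

```bash
python3 - <<'E'
from h import *
s,p,T=wrist();print(s["tool_pos"],s["finger_gap"],s["ft_force"]);cv2.imwrite("pics/w11.png",p["frame"])
np.savez("w11.npz",frame=p["frame"],T=T,K=p["K"],k1=p["k1"])
p=viewer.snapshot("top");cv2.imwrite("pics/t11.png",cv2.resize(p["frame"][130:330,110:470],None,fx=2.2,fy=2.2))
np.savez("t11.npz",frame=p["frame"],T=p["T"],K=p["K"],k1=p["k1"],range_z=p["range_z"])
E
```

```text
[ 0.5171 -0.3227  0.064 ] 0.05438952491468476 [ 0.6994 -0.8637 -4.0859]
```

View pics/w11.png

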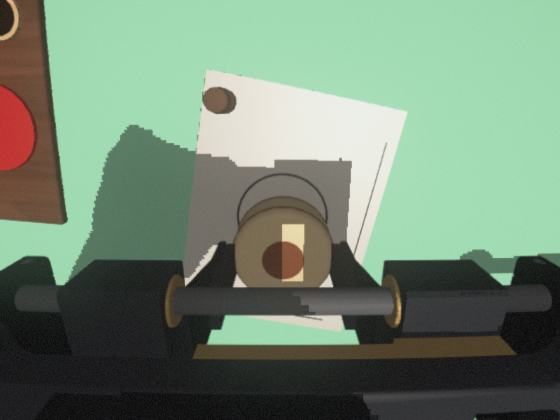

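View pics/t11.png

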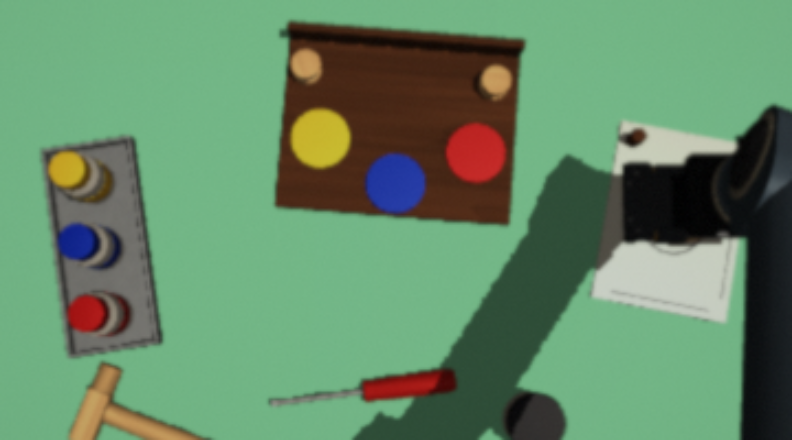

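```bash
cat >> h.py <<'E'
def circfit(q):
    A=np.c_[2*q,np.ones(len(q))];s=np.linalg.lstsq(A,(q**2).sum(1),rcond=None)[0];return s[:2],np.sqrt(s[2]+s[0]**2+s[1]**2)
def fixR(pts,R):
    from scipy.optimize import least_squares
    c0=pts.mean(0)
    return least_squares(lambda c:np.hypot(*(pts-c).T)-R,c0,loss="soft_l1",f_scale=.001).x
def coasters(frame,p,T,roi,smin=140):
    hsv=cv2.cvtColor(frame,cv2.COLOR_BGR2HSV);out={}
    for n,(h0,h1) in dict(red=(170,8),blue=(110,130),yellow=(18,38)).items():
        H=hsv[...,0];mm=((H>=h0)&(H<=h1)) if h0<h1 else ((H>=h0)|(H<=h1))
        mm=(mm&(hsv[...,1]>smin)&roi).astype(np.uint8)
        k,l,st,ce=cv2.connectedComponentsWithStats(mm)
        if k<2: continue
        i=1+st[1:,4].argmax();cs,_=cv2.findContours((l==i).astype(np.uint8),0,1)
        q=np.array([px2w(p,u,v,.012,T)[:2] for u,v in cv2.convexHull(max(cs,key=len))[:,0,:]])
        out[n]=circfit(q);print("coaster",n,*out[n],st[i])
    return out
E
python3 - <<'E'
from h import *
p=dict(np.load("t11.npz"));roi=np.zeros((420,560),bool);roi[140:235,230:355]=1
print("top");coasters(p["frame"],p,p["T"],roi)
w=dict(np.load("w11.npz"));T=w["T"]
# wrist w6
T6=np.eye(4)
Ttc=np.linalg.inv(np.block([[np.array([[0.001,.001,-1],[0,-1,-.001],[-1,0,-.001]]),np.array([[.5171],[-.3227],[.064]])],[np.zeros((1,3)),np.ones((1,1))]]))@T
R=np.array([[-.001,.001,-1],[.001,-1,-.001],[-1,-.001,.001]])
T6[:3,:3]=R;T6[:3,3]=[.624,-.0253,.2];T6=T6@Ttc
f=cv2.imread("pics/w6.png");roi=np.zeros((420,560),bool);roi[150:258,170:385]=1
print("wrist");coasters(f,w,T6,roi,smin=120)
# wood tan filter ok. circle arc
g=w["frame"].min(2).astype(np.float32);bg=cv2.morphologyEx(g,cv2.MORPH_CLOSE,np.ones((9,9)))
roi=np.zeros((420,560),bool);roi[168:215,232:335]=1
m=((bg-g)>15)&roi
vs,us=np.nonzero(m);q=np.array([px2w(w,u,v,.003,T)[:2] for u,v in zip(us,vs)])
c=fixR(q,.036);d=abs(np.hypot(*(q-c).T)-.036);c=fixR(q[d<.004],.036);print("circle fixR",c,len(q),(d<.004).sum())
cv2.imwrite("pics/m.png",(m*255).astype(np.uint8))
E
```

```text
top
coaster red [ 0.5877 -0.1047] 0.035506373571903636 [311 185  30  29 676]
coaster blue [ 0.5538 -0.0155] 0.032588304563330325 [276 200  27  27 575]
coaster yellow [0.604  0.0668] 0.0345876888712287 [241 179  29  28 638]
wrist
coaster red [ 0.5905 -0.1033] 0.03401486124864541 [ 319  181   55   52 2246]
coaster blue [ 0.5567 -0.015 ] 0.03240961175239605 [ 250  208   51   48 1913]
coaster yellow [0.6068 0.0676] 0.03346782161652091 [ 180  167   55   54 2251]
circle fixR [ 0.5155 -0.322 ] 526 415
```

View pics/m.png

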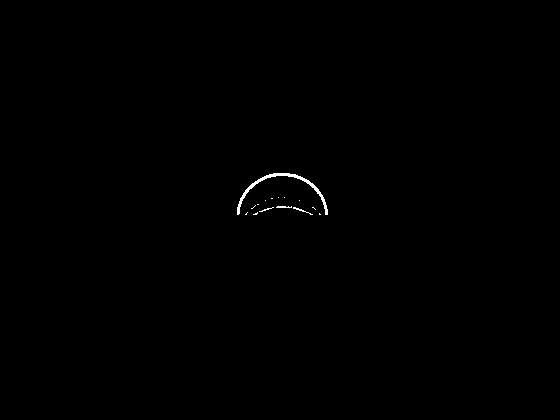

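```bash
python3 - <<'E'
from h import *
w=dict(np.load("w11.npz"));T=w["T"];f=w["frame"]
cv2.imwrite("pics/w11z.png",cv2.resize(f[160:310,220:350],None,fx=5,fy=4,interpolation=cv2.INTER_CUBIC))
# top-picture weight: outline
p=dict(np.load("top0.npz"));p["k1"]=float(p["k1"])
fr=p["frame"];hsv=cv2.cvtColor(fr,cv2.COLOR_BGR2HSV)
cv2.imwrite("pics/wt0.png",cv2.resize(fr[165:205,270:320],None,fx=12,fy=12,interpolation=cv2.INTER_CUBIC))
m=((hsv[...,2]>120)).astype(np.uint8);roi=np.zeros_like(m);roi[168:200,278:307]=1;m*=roi
cs,_=cv2.findContours(m,0,1);c=max(cs,key=cv2.contourArea);q=np.array([px2w(p,u,v,.042)[:2] for u,v in cv2.convexHull(c)[:,0,:]]);print(circfit(q),cv2.boundingRect(c))
E
```

```text
(array([ 0.625 , -0.0266]), np.float64(0.027990548325210984)) (283, 170, 23, 24)
```

View pics/w11z.png

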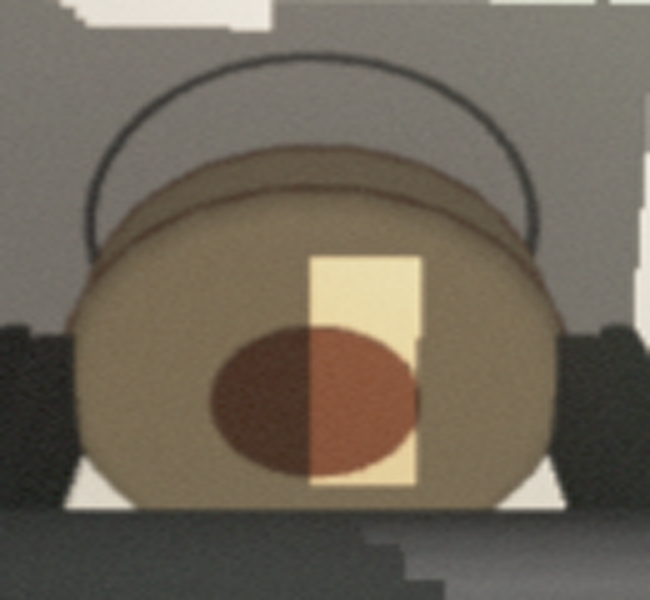

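View pics/wt0.png

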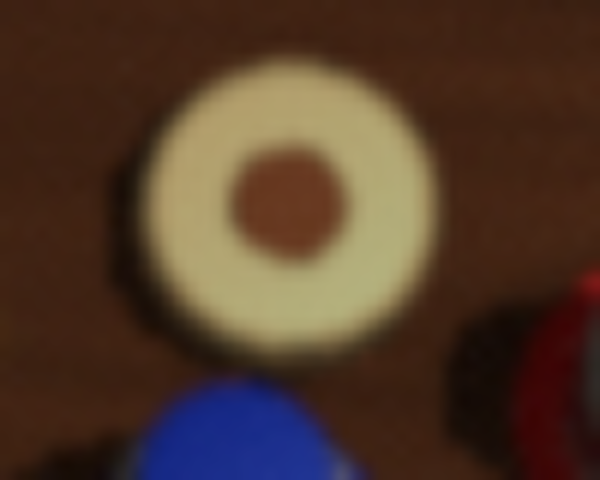

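```bash
python3 - <<'E'
from h import *
w=dict(np.load("w11.npz"));print(px2w(w,282.6,259.6,.0825,w["T"]))
p=dict(np.load("top0.npz"));p["k1"]=float(p["k1"]);print(px2w(p,293.6,181.5,.042))
E
```

```text
[ 0.5179 -0.3226  0.0825]
[ 0.6255 -0.0259  0.042 ]
```

Call:
jog_arm --pt "0 0 0 0.015 0 0.0024 0" --pt "0 0 0 0.015 0 0 0" --pt "0 0 0 0.008 0 0 0" --pt "0 0 0 0.004 0 0 0" --pt "0 0 0 0.001 0 0 0" --pt "0 0 0 0 0 0 0" --pt "0 0 0 0 0 0 0"

```text
clock: 30.72
tool_pos: [0.5145, -0.323, 0.0209]
tool_rot: [[0.001, 0.0, -1.0], [-0.0, -1.0, -0.0], [-1.0, 0.0, -0.001]]
ft_force: [0.1, -0.6, -4.7]
finger_gap: 0.0544
```

Call:
jog_arm --pt "0 0 0 0.0015 -0.0005 0 0" --pt "0 0 0 0.001 0 0 0" --pt "0 0 0 0 0 0 0"

```text
clock: 31.1
tool_pos: [0.5147, -0.3224, 0.0185]
tool_rot: [[0.001, 0.0, -1.0], [-0.0, -1.0, -0.0], [-1.0, 0.0, -0.001]]
ft_force: [-0.2, 1.7, 1.3]
finger_gap: 0.0545
```

Contact registered (fz rose from -4.7 to +1.3), so I release and rise.

Call:
jog_arm --pt "0 0 0 0 0 0 0.8" --pt "0 0 0 0 0 0 1" --pt "0 0 0 0 0 0 1" --pt "0 0 0 0 0 0 1" --pt "0 0 0 0 0 0 1" --pt "0 0 0 -0.02 0 0 1" --pt "0 0 0 -0.04 0 0 1" --pt "0 0 0 -0.06 0 0 1"

```text
clock: 32.1
tool_pos: [0.5133, -0.3219, 0.1391]
tool_rot: [[-0.002, 0.0, -1.0], [0.001, -1.0, -0.0], [-1.0, -0.001, 0.002]]
ft_force: [0.1, -0.9, 1.0]
finger_gap: 0.0869
```

Call:
jog_arm --pt "0 0 0 -0.06 -0.01 0.01 0.7" --pt "0 0 0 0 -0.06 0 0.7" --pt "0 0 0 0 -0.06 0 0.7" --pt "0 0 0 0 -0.06 0 0.7" --pt "0 0 0 0 -0.06 0 0.7" --pt "0 0 0 0 0 0 0.7"

```text
clock: 32.85
tool_pos: [0.5045, -0.0665, 0.1999]
tool_rot: [[0.003, 0.01, -1.0], [0.001, -1.0, -0.01], [-1.0, -0.001, -0.003]]
ft_force: [-0.1, -1.1, -0.7]
finger_gap: 0.061
```

```bash
python3 - <<'E'
from h import *
print(r.observe()["tool_pos"])
p=viewer.snapshot("top");cv2.imwrite("pics/t12.png",cv2.resize(p["frame"][180:285,370:470],None,fx=6,fy=5.5,interpolation=cv2.INTER_CUBIC))
g=p["frame"].min(2).astype(np.float32);bg=cv2.morphologyEx(g,cv2.MORPH_CLOSE,np.ones((9,9)))
P=Pmap(p,p["T"]);tops(P,.037,mn=100);tops(P,.130,mn=50,tol=.008)
np.savez("t12.npz",frame=p["frame"],T=p["T"],K=p["K"],k1=p["k1"],range_z=p["range_z"])
E
```

```text
[ 0.5045 -0.0665  0.1999]
[406  42  91   9 211] mean [ 0.9678 -0.418   0.0375] mid [ 0.9677 -0.4191  0.037 ] size [0.0177 0.2265 0.0119]
[498  47  62   7 145] mean [ 0.9583 -0.6165  0.0378] mid [ 0.9593 -0.6143  0.0371] size [0.0127 0.1575 0.0119]
[242 152  14  14 120] mean [0.6822 0.0822 0.0394] mid [0.6825 0.0821 0.0379] size [0.0317 0.0313 0.0101]
[329 160  14  13 119] mean [ 0.6639 -0.1258  0.0399] mid [ 0.6638 -0.1264  0.0383] size [0.0304 0.0315 0.0091]
[407 216  24  26 458] mean [ 0.513  -0.3217  0.0373] mid [ 0.5139 -0.3222  0.0372] size [0.0599 0.0574 0.0116]
[531 245  29  63 602] mean [ 0.4031 -0.6226  0.0336] mid [ 0.401  -0.6233  0.0369] size [0.146  0.0733 0.0119]
[132 198  18  17 226] mean [0.554  0.3157 0.13  ] mid [0.5552 0.3159 0.1297] size [0.0363 0.0368 0.0151]
[136 231  18  17 233] mean [0.4818 0.3042 0.1305] mid [0.4822 0.305  0.1296] size [0.0354 0.0376 0.015 ]
[140 264  18  17 234] mean [0.4103 0.2923 0.1304] mid [0.4104 0.2939 0.1294] size [0.0347 0.0378 0.0141]
```

View pics/t12.png

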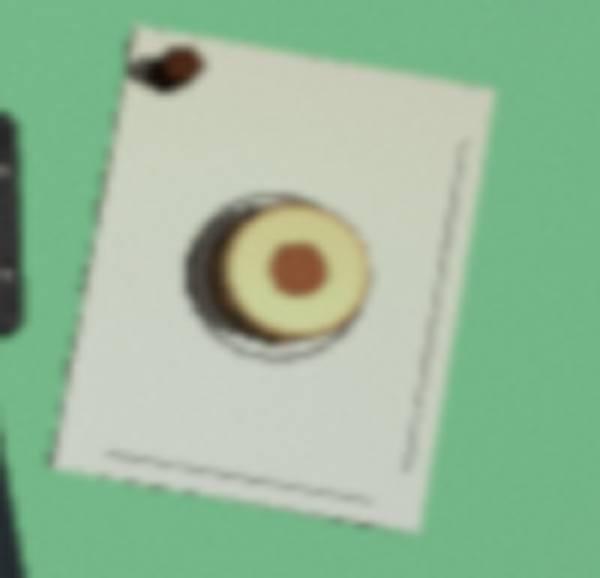

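The weight sits inside the circle: weight (0.513, -0.322) against circle (0.513, -0.323). The bottles go back next, red first.

Call:
jog_arm --pt "0 0 0 0 -0.05 0.013 0.7" --pt "0 0 0 0 -0.05 0.013 0.7" --pt "0 0 0 0 -0.055 0.013 0.7" --pt "0 0 0 0 -0.055 0.013 0.7" --pt "0 0 0 0 -0.055 0.013 0.7" --pt "0 0 0 0 -0.05 0.013 0.7" --pt "0 0 0 0 -0.04 0.013 0.7" --pt "0 0 0 0 0 0 0.7"

```text
clock: 33.9
tool_pos: [0.4128, 0.285, 0.1989]
tool_rot: [[0.001, 0.004, -1.0], [0.002, -1.0, -0.004], [-1.0, -0.002, -0.001]]
ft_force: [0.4, -1.0, 0.4]
finger_gap: 0.0611
```

```bash
python3 - <<'E'
from h import *
s,p,T=wrist();print(s["tool_pos"],s["finger_gap"])
P=Pmap(p,T);tops(P,.130,mn=300)
cv2.imwrite("pics/w13.png",p["frame"])
E
```

```text
[0.4128 0.285  0.1989] 0.06105146336504671
[ 214    0   52   51 2143] mean [0.5551 0.3168 0.1307] mid [0.5544 0.3169 0.1287] size [0.0324 0.0366 0.0092]
[ 233  101   48   48 1791] mean [0.4844 0.3059 0.1309] mid [0.4839 0.3059 0.13  ] size [0.0357 0.0365 0.0067]
[ 251  190   43   42 1446] mean [0.4144 0.2941 0.1305] mid [0.4135 0.2943 0.1285] size [0.0356 0.0355 0.0086]
```

View pics/w13.png

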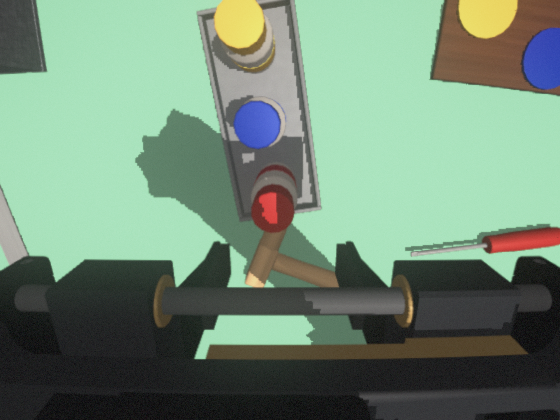

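Call:
jog_arm --pt "0 0 0 0.02 0 0 0.7" --pt "0 0 0 0.01 0 0 0.7" --pt "0 0 0 0 0 0 0.7"

```text
clock: 34.33
tool_pos: [0.4137, 0.281, 0.1674]
tool_rot: [[-0.001, -0.002, -1.0], [-0.001, -1.0, 0.002], [-1.0, 0.001, 0.001]]
ft_force: [0.8, -0.2, 0.5]
finger_gap: 0.0611
```

Call:
jog_arm --pt "0 0 0 0 -0.0122 0 0.7" --pt "0 0 0 0.02 0 0 0.7" --pt "0 0 0 0.02 0 0 0.7" --pt "0 0 0 0.01 0 0 0.7" --pt "0 0 0 0.004 0 0 0.7" --pt "0 0 0 0 0 0 0.7"

```text
clock: 35.08
tool_pos: [0.4135, 0.2953, 0.1143]
tool_rot: [[0.001, 0.0, -1.0], [0.0, -1.0, -0.0], [-1.0, -0.0, -0.001]]
ft_force: [0.3, -0.0, -0.6]
finger_gap: 0.0613
```

Call:
jog_arm --pt "0 0 0 0.002 0.0012 0 0.7" --pt "0 0 0 0 0 0 0.4" --pt "0 0 0 0 0 0 0.2" --pt "0 0 0 0 0 0 0" --pt "0 0 0 0 0 0 0" --pt "0 0 0 0 0 0 0" --pt "0 0 0 0 0 0 0"

```text
clock: 35.95
tool_pos: [0.4133, 0.2937, 0.112]
tool_rot: [[0.0, -0.0, -1.0], [0.0, -1.0, 0.0], [-1.0, -0.0, -0.0]]
ft_force: [0.6, 0.5, 1.0]
finger_gap: 0.0344
```

Call:
jog_arm --pt "0 0 0 -0.01 0 0 0" --pt "0 0 0 -0.025 0 0 0" --pt "0 0 0 -0.03 0 0 0" --pt "0 0 0 0 0.0175 -0.008 0" --pt "0 0 0 0 0.04 -0.018 0" --pt "0 0 0 0 0.04 -0.018 0" --pt "0 0 0 0 0.04 -0.018 0" --pt "0 0 0 0 0.04 -0.018 0"

```text
clock: 36.95
tool_pos: [0.4936, 0.1149, 0.1775]
tool_rot: [[0.001, 0.0, -1.0], [0.0, -1.0, -0.0], [-1.0, -0.0, -0.001]]
ft_force: [0.9, -0.0, -1.4]
finger_gap: 0.0346
```

Call:
jog_arm --pt "0 0 0 0 0.04 -0.018 0" --pt "0 0 0 0 0.04 -0.018 0" --pt "0 0 0 0 0.04 -0.018 0" --pt "0 0 0 0 0.04 -0.018 0" --pt "0 0 0 0 0.035 -0.015 0" --pt "0 0 0 0 0.02 -0.008 0" --pt "0 0 0 0 0.005 -0.002 0" --pt "0 0 0 0.015 0 0 0"

```text
clock: 37.95
tool_pos: [0.591, -0.1024, 0.1626]
tool_rot: [[0.003, 0.001, -1.0], [0.001, -1.0, -0.001], [-1.0, -0.001, -0.003]]
ft_force: [0.1, -0.7, -1.8]
finger_gap: 0.0347
```

Call:
jog_arm --pt "0 0 0 0.02 0 0 0" --pt "0 0 0 0.01 0 0 0" --pt "0 0 0 0 0 0 0" --pt "0 0 0 0 0 0 0"

```text
clock: 38.45
tool_pos: [0.5907, -0.1033, 0.1325]
tool_rot: [[0.001, 0.001, -1.0], [0.0, -1.0, -0.001], [-1.0, -0.0, -0.001]]
ft_force: [0.4, -0.1, -0.8]
finger_gap: 0.0346
```

```bash
python3 - <<'E'
from h import *
s,p,T=wrist();print(s["tool_pos"],s["finger_gap"])
P=Pmap(p,T);tops(P,.153,mn=300)
cv2.imwrite("pics/w14.png",p["frame"])
E
```

```text
[ 0.5907 -0.1033  0.1325] 0.034574743001650046
[ 234  229   98   58 3249] mean [ 0.5927 -0.1031  0.1514] mid [ 0.5912 -0.103   0.153 ] size [0.0355 0.0525 0.0119]
```

View pics/w14.png

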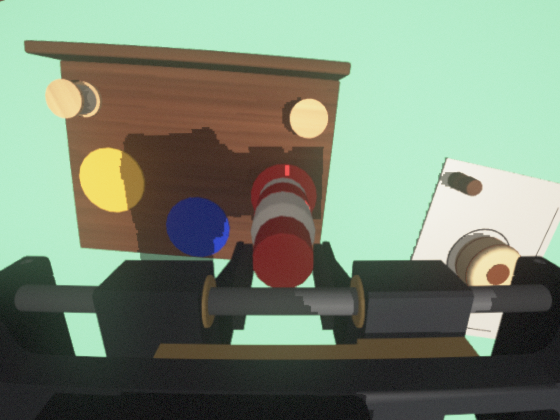

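Call:
jog_arm --pt "0 0 0 0.006 0.0006 0 0" --pt "0 0 0 0.004 0 0 0" --pt "0 0 0 0.002 0 0 0" --pt "0 0 0 0 0 0 0" --pt "0 0 0 0 0 0 0"

```text
clock: 39.12
tool_pos: [0.5904, -0.1045, 0.1201]
tool_rot: [[0.0, -0.0, -1.0], [-0.0, -1.0, 0.0], [-1.0, 0.0, -0.0]]
ft_force: [-0.9, 0.4, -1.0]
finger_gap: 0.034
```

Call:
jog_arm --pt "0 0 0 0.0015 0 0 0" --pt "0 0 0 0 0 0 0"

```text
clock: 39.38
tool_pos: [0.5907, -0.1044, 0.119]
tool_rot: [[0.001, -0.0, -1.0], [-0.0, -1.0, 0.0], [-1.0, 0.0, -0.001]]
ft_force: [0.9, 0.3, 2.2]
finger_gap: 0.0346
```

Call:
jog_arm --pt "0 0 0 0 0 0 0.5" --pt "0 0 0 0 0 0 0.7" --pt "0 0 0 0 0 0 0.7" --pt "0 0 0 -0.03 0 0 0.7" --pt "0 0 0 -0.04 0 0 0.7" --pt "0 0 0 -0.02 -0.02 0.005 0.7" --pt "0 0 0 0 -0.04 0.01 0.7" --pt "0 0 0 0 -0.05 0.013 0.7"

```text
clock: 40.38
tool_pos: [0.5612, 0.0073, 0.2082]
tool_rot: [[-0.0, -0.001, -1.0], [0.0, -1.0, 0.001], [-1.0, -0.0, 0.0]]
ft_force: [0.7, 1.2, -0.3]
finger_gap: 0.0612
```

Call:
jog_arm --pt "0 0 0 0 -0.05 0.013 0.7" --pt "0 0 0 0 -0.05 0.013 0.7" --pt "0 0 0 0 -0.05 0.013 0.7" --pt "0 0 0 0 -0.05 0.013 0.7" --pt "0 0 0 0 -0.05 0.013 0.7" --pt "0 0 0 0 -0.03 0.008 0.7" --pt "0 0 0 0 -0.02 0.005 0.7" --pt "0 0 0 0 0 0 0.7"

```text
clock: 41.38
tool_pos: [0.4818, 0.3081, 0.208]
tool_rot: [[-0.002, 0.005, -1.0], [0.0, -1.0, -0.005], [-1.0, -0.0, 0.002]]
ft_force: [0.2, -0.3, 0.3]
finger_gap: 0.0609
```

Call:
jog_arm --pt "0 0 0 0.01 0 0 0.7" --pt "0 0 0 0 0 0 0.7"

```text
clock: 41.62
tool_pos: [0.484, 0.3036, 0.197]
tool_rot: [[-0.002, -0.002, -1.0], [-0.002, -1.0, 0.002], [-1.0, 0.002, 0.002]]
ft_force: [-0.1, 0.7, 0.2]
finger_gap: 0.061
```

Call:
jog_arm --pt "0 0 0 0.03 0 0 0.7" --pt "0 0 0 0.03 0 0 0.7" --pt "0 0 0 0.015 0 0 0.7" --pt "0 0 0 0.007 0 0 0.7" --pt "0 0 0 0.002 0 0 0.7" --pt "0 0 0 0 0 0 0.7"

```text
clock: 42.38
tool_pos: [0.4847, 0.3059, 0.1152]
tool_rot: [[0.001, -0.0, -1.0], [0.001, -1.0, 0.0], [-1.0, -0.001, -0.001]]
ft_force: [0.1, 0.5, -0.5]
finger_gap: 0.0608
```

Call:
jog_arm --pt "0 0 0 0.003 0.0005 0 0.7" --pt "0 0 0 0 0 0 0.4" --pt "0 0 0 0 0 0 0.2" --pt "0 0 0 0 0 0 0" --pt "0 0 0 0 0 0 0" --pt "0 0 0 0 0 0 0" --pt "0 0 0 0 0 0 0"

```text
clock: 43.25
tool_pos: [0.4843, 0.3051, 0.1115]
tool_rot: [[0.0, 0.0, -1.0], [0.0, -1.0, -0.0], [-1.0, -0.0, -0.0]]
ft_force: [-0.0, 0.3, 1.8]
finger_gap: 0.0346
```

Call:
jog_arm --pt "0 0 0 -0.01 0 0 0" --pt "0 0 0 -0.025 0 0 0" --pt "0 0 0 -0.03 0 0 0" --pt "0 0 0 0 0.02 -0.004 0" --pt "0 0 0 0 0.04 -0.009 0" --pt "0 0 0 0 0.04 -0.009 0" --pt "0 0 0 0 0.04 -0.009 0" --pt "0 0 0 0 0.04 -0.009 0"

```text
clock: 44.25
tool_pos: [0.5243, 0.1236, 0.1769]
tool_rot: [[0.0, 0.0, -1.0], [-0.0, -1.0, -0.0], [-1.0, 0.0, -0.0]]
ft_force: [1.1, 0.0, -2.0]
finger_gap: 0.035
```

Call:
jog_arm --pt "0 0 0 0 0.04 -0.009 0" --pt "0 0 0 0 0.04 -0.009 0" --pt "0 0 0 0 0.035 -0.008 0" --pt "0 0 0 0 0.02 -0.005 0" --pt "0 0 0 0 0.005 -0.001 0" --pt "0 0 0 0.02 0 0 0" --pt "0 0 0 0.02 0 0 0" --pt "0 0 0 0.005 0 0 0"

```text
clock: 45.25
tool_pos: [0.555, -0.0137, 0.1305]
tool_rot: [[-0.003, 0.002, -1.0], [0.001, -1.0, -0.002], [-1.0, -0.001, 0.003]]
ft_force: [-0.6, 0.1, -2.0]
finger_gap: 0.0348
```

Call:
jog_arm --pt "0 0 0 0 0 0 0" --pt "0 0 0 0 0 0 0"

```text
clock: 45.5
tool_pos: [0.5569, -0.0145, 0.1324]
tool_rot: [[0.002, 0.0, -1.0], [0.0, -1.0, -0.0], [-1.0, -0.0, -0.002]]
ft_force: [-0.9, -0.1, -1.1]
finger_gap: 0.0347
```

```bash
python3 - <<'E'
from h import *
s,p,T=wrist();print(s["tool_pos"],s["finger_gap"])
P=Pmap(p,T);tops(P,.153,mn=300)
cv2.imwrite("pics/w15.png",p["frame"])
E
```

```text
[ 0.5569 -0.0145  0.1324] 0.03466638682007367
[ 234  229   98   58 3292] mean [ 0.5594 -0.0143  0.1518] mid [ 0.5579 -0.0142  0.153 ] size [0.0354 0.0526 0.0119]
```

View pics/w15.png

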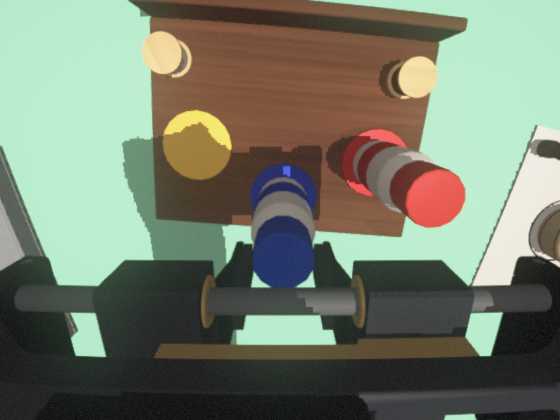

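Call:
jog_arm --pt "0 0 0 0.006 0.0005 0.0005 0" --pt "0 0 0 0.004 0 0 0" --pt "0 0 0 0.002 0 0 0" --pt "0 0 0 0.0005 0 0 0" --pt "0 0 0 0 0 0 0"

```text
clock: 46.18
tool_pos: [0.5558, -0.0155, 0.119]
tool_rot: [[0.0, -0.0, -1.0], [-0.0, -1.0, 0.0], [-1.0, 0.0, -0.0]]
ft_force: [0.3, -0.6, -1.7]
finger_gap: 0.0347
```

Call:
jog_arm --pt "0 0 0 0.001 0 0 0" --pt "0 0 0 0 0 0 0"

```text
clock: 46.42
tool_pos: [0.5562, -0.0153, 0.1185]
tool_rot: [[0.001, 0.0, -1.0], [0.0, -1.0, -0.0], [-1.0, -0.0, -0.001]]
ft_force: [-0.6, 0.7, 1.8]
finger_gap: 0.0349
```

Call:
jog_arm --pt "0 0 0 0 0 0 0.5" --pt "0 0 0 0 0 0 0.7" --pt "0 0 0 0 0 0 0.7" --pt "0 0 0 -0.03 0 0 0.7" --pt "0 0 0 -0.04 0 0 0.7" --pt "0 0 0 -0.02 -0.02 0 0.7" --pt "0 0 0 0 -0.05 0 0.7" --pt "0 0 0 0 -0.05 0 0.7"

```text
clock: 47.42
tool_pos: [0.5559, 0.1053, 0.2084]
tool_rot: [[0.001, -0.002, -1.0], [-0.0, -1.0, 0.002], [-1.0, 0.0, -0.001]]
ft_force: [0.9, -0.1, -0.2]
finger_gap: 0.0609
```

Call:
jog_arm --pt "0 0 0 0 -0.05 0 0.7" --pt "0 0 0 0 -0.05 0 0.7" --pt "0 0 0 0 -0.05 0 0.7" --pt "0 0 0 0 -0.04 0 0.7" --pt "0 0 0 0 -0.02 0 0.7" --pt "0 0 0 0.02 0 0 0.7" --pt "0 0 0 0 0 0 0.7"

```text
clock: 48.3
tool_pos: [0.5552, 0.3109, 0.1849]
tool_rot: [[-0.004, -0.003, -1.0], [-0.005, -1.0, 0.003], [-1.0, 0.005, 0.004]]
ft_force: [-0.1, -0.8, 0.0]
finger_gap: 0.0609
```

Call:
jog_arm --pt "0 0 0 0 0 0 0.7"

```text
clock: 48.42
tool_pos: [0.5563, 0.3122, 0.1874]
tool_rot: [[-0.0, -0.003, -1.0], [-0.002, -1.0, 0.003], [-1.0, 0.002, 0.0]]
ft_force: [-0.9, 0.3, 0.6]
finger_gap: 0.0613
```

Call:
jog_arm --pt "0 0 0 0.03 0 0 0.7" --pt "0 0 0 0.025 0 0 0.7" --pt "0 0 0 0.012 0 0 0.7" --pt "0 0 0 0.007 0 0 0.7" --pt "0 0 0 0 0 0 0.7"

```text
clock: 49.05
tool_pos: [0.556, 0.3144, 0.1143]
tool_rot: [[0.0, -0.0, -1.0], [0.0, -1.0, 0.0], [-1.0, -0.0, -0.0]]
ft_force: [-0.4, -0.9, -0.1]
finger_gap: 0.0608
```

Call:
jog_arm --pt "0 0 0 0.003 -0.001 0.0005 0.7" --pt "0 0 0 0 0 0 0.4" --pt "0 0 0 0 0 0 0.2" --pt "0 0 0 0 0 0 0" --pt "0 0 0 0 0 0 0" --pt "0 0 0 0 0 0 0" --pt "0 0 0 0 0 0 0"

```text
clock: 49.92
tool_pos: [0.5554, 0.3157, 0.1111]
tool_rot: [[0.0, 0.0, -1.0], [0.0, -1.0, -0.0], [-1.0, -0.0, -0.0]]
ft_force: [0.3, 0.7, 1.1]
finger_gap: 0.0348
```

Call:
jog_arm --pt "0 0 0 -0.01 0 0 0" --pt "0 0 0 -0.025 0 0 0" --pt "0 0 0 -0.03 0 0 0" --pt "0 0 0 0 0.02 -0.004 0" --pt "0 0 0 0 0.035 -0.007 0" --pt "0 0 0 0 0.035 -0.007 0" --pt "0 0 0 0 0.035 -0.007 0" --pt "0 0 0 0 0.035 -0.007 0"

```text
clock: 50.92
tool_pos: [0.5865, 0.1517, 0.1742]
tool_rot: [[-0.003, -0.002, -1.0], [-0.002, -1.0, 0.002], [-1.0, 0.002, 0.003]]
ft_force: [0.5, -0.6, -1.9]
finger_gap: 0.0352
```

Call:
jog_arm --pt "0 0 0 0 0.035 -0.007 0" --pt "0 0 0 0 0.03 -0.006 0" --pt "0 0 0 0 0.018 -0.004 0" --pt "0 0 0 0 0.0057 -0.001 0" --pt "0 0 0 0.02 0 0 0" --pt "0 0 0 0.02 0 0 0" --pt "0 0 0 0.005 0 0 0" --pt "0 0 0 0 0 0 0"

```text
clock: 51.92
tool_pos: [0.6051, 0.0677, 0.1309]
tool_rot: [[-0.0, 0.001, -1.0], [0.0, -1.0, -0.001], [-1.0, -0.0, 0.0]]
ft_force: [-0.3, -1.0, -1.1]
finger_gap: 0.0351
```

Call:
jog_arm --pt "0 0 0 0 0 0 0"

```text
clock: 52.05
tool_pos: [0.6058, 0.0674, 0.1319]
tool_rot: [[0.002, 0.001, -1.0], [0.0, -1.0, -0.001], [-1.0, -0.0, -0.002]]
ft_force: [0.2, 0.3, -1.6]
finger_gap: 0.0352
```

```bash
python3 - <<'E'
from h import *
s,p,T=wrist();print(s["tool_pos"],s["finger_gap"])
P=Pmap(p,T);tops(P,.153,mn=300);tops(P,.137,mn=300,tol=.004)
cv2.imwrite("pics/w16.png",p["frame"])
E
```

```text
[0.6058 0.0674 0.1319] 0.03519638303837614
[ 234  226   98   61 3382] mean [0.6096 0.0676 0.1518] mid [0.6078 0.0677 0.153 ] size [0.0364 0.0531 0.012 ]
[523 243  37  24 448] mean [ 0.6036 -0.1013  0.1368] mid [ 0.6016 -0.1004  0.1362] size [0.0148 0.0232 0.0064]
```

View pics/w16.png

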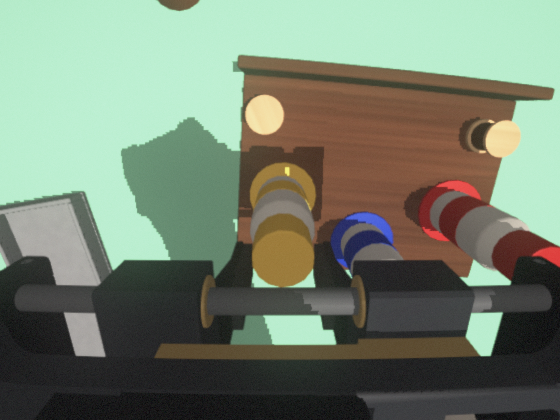

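Call:
jog_arm --pt "0 0 0 0.006 0 0.001 0" --pt "0 0 0 0.004 0 0 0" --pt "0 0 0 0.002 0 0 0" --pt "0 0 0 0 0 0 0" --pt "0 0 0 0 0 0 0"

```text
clock: 52.72
tool_pos: [0.6044, 0.0669, 0.1191]
tool_rot: [[0.0, -0.0, -1.0], [0.0, -1.0, 0.0], [-1.0, -0.0, -0.0]]
ft_force: [0.3, 0.8, -1.1]
finger_gap: 0.0351
```

Call:
jog_arm --pt "0 0 0 0.0013 0 0 0" --pt "0 0 0 0 0 0 0"

```text
clock: 52.98
tool_pos: [0.6046, 0.067, 0.1181]
tool_rot: [[0.001, -0.0, -1.0], [0.0, -1.0, 0.0], [-1.0, -0.0, -0.001]]
ft_force: [0.6, 0.8, 0.1]
finger_gap: 0.0348
```

Call:
jog_arm --pt "0 0 0 0.0005 0 0 0" --pt "0 0 0 0 0 0 0" --pt "0 0 0 0 0 0 0.5" --pt "0 0 0 0 0 0 0.7" --pt "0 0 0 0 0 0 0.7" --pt "0 0 0 -0.03 0 0 0.7" --pt "0 0 0 -0.04 0 0 0.7" --pt "0 0 0 -0.02 0 0 0.7"

```text
clock: 53.98
tool_pos: [0.605, 0.0671, 0.2091]
tool_rot: [[0.003, -0.0, -1.0], [0.0, -1.0, 0.0], [-1.0, -0.0, -0.003]]
ft_force: [-1.4, 1.1, 0.5]
finger_gap: 0.061
```

Call:
jog_arm --pt "0 0 0 -0.02 -0.03 0.01 0.7" --pt "0 0 0 0 -0.05 0.01 0.7" --pt "0 0 0 0 -0.05 0.01 0.7" --pt "0 0 0 0 -0.05 0.01 0.7" --pt "0 0 0 0 -0.03 0.01 0.7" --pt "0 0 0 0 0 0 0.7"

```text
clock: 54.72
tool_pos: [0.5522, 0.2802, 0.2269]
tool_rot: [[-0.001, 0.006, -1.0], [0.001, -1.0, -0.006], [-1.0, -0.001, 0.001]]
ft_force: [-0.1, -0.0, 0.7]
finger_gap: 0.0609
```

```bash
python3 - <<'E'
from h import *
print(r.observe()["tool_pos"])
p=viewer.snapshot("top");cv2.imwrite("pics/t17.png",cv2.resize(p["frame"][130:330,110:470],None,fx=2.2,fy=2.2))
P=Pmap(p,p["T"]);tops(P,.134,mn=100,tol=.008)
roi=np.zeros((420,560),bool);roi[140:235,230:355]=1
roi&=abs(P[...,2]-.012)<.006
coasters(p["frame"],p,p["T"],roi)
p=viewer.snapshot("scene");cv2.imwrite("pics/s17.png",cv2.resize(p["frame"][100:310,130:400],None,fx=2.9,fy=2.8))
E
```

```text
[0.5522 0.2802 0.2269]
[245 176  17  17 216] mean [0.603  0.0671 0.137 ] mid [0.6034 0.0665 0.1339] size [0.0357 0.0351 0.0154]
[323 183  17  17 219] mean [ 0.5869 -0.1052  0.1373] mid [ 0.5877 -0.1051  0.134 ] size [0.0361 0.0353 0.0159]
[282 198  17  18 216] mean [ 0.5531 -0.0157  0.1372] mid [ 0.554  -0.0151  0.134 ] size [0.037  0.0351 0.0154]
coaster red [ 0.5871 -0.104 ] 0.03545469384253327 [310 186  31  28 260]
coaster blue [ 0.5535 -0.0158] 0.03226292665571409 [276 204  27  23 183]
coaster yellow [0.6029 0.0661] 0.033683421691971076 [242 181  28  26 234]
```

View pics/t17.png

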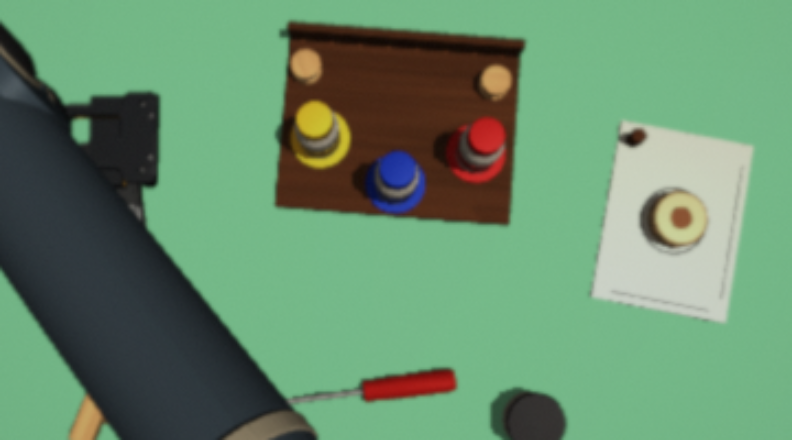

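View pics/s17.png

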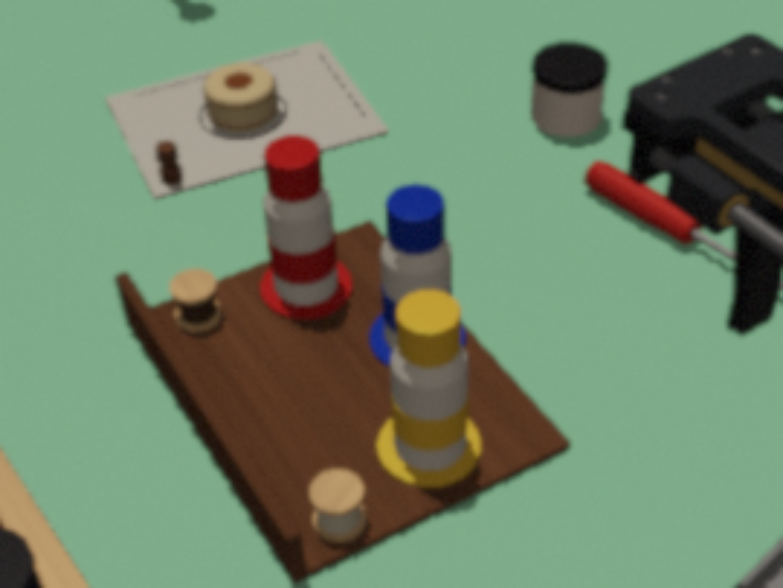

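All bottles stand upright on their own coasters within about 1 mm, and the weight sits inside the circle. I let the arm come to rest and hand in.

Call:
jog_arm --pt "0 0 0 0 0 0 0.7" --pt "0 0 0 0 0 0 0.7" --pt "0 0 0 0 0 0 0.7"

```text
clock: 55.2
tool_pos: [0.5546, 0.276, 0.2272]
tool_rot: [[0.0, -0.001, -1.0], [-0.0, -1.0, 0.001], [-1.0, 0.0, -0.0]]
ft_force: [0.7, 0.0, -0.3]
finger_gap: 0.0609
```

```bash
python3 - <<'E'
from h import *
s=r.observe();print(s["clock"],s["tool_pos"],abs(s["dq"]).max());print(order.close_job())
E
```

```text
55.2 [0.5546 0.276  0.2272] 0.005093881784178679
the job is handed in; nothing more can be done
None
```

The job is done in the order asked and was handed in at 55.2 s. I moved yellow, blue and red to the tray, laid the weight on the circle, then put red, blue and yellow back on their own coasters.

- **Missed grasp:** my first grasp of the weight failed because I lifted before the fingers had closed. The wrist camera showed the weight within about 1 mm of where it had been, and the second grasp held.
- **Bottles:** in the last top picture all three are upright with cap tops at 0.137 m. Each cap centre is within about 1 mm of its coaster centre.
- **Weight:** it lies flat inside the circle, with its centre about 1 to 1.5 mm from the circle's centre.
- **Camera disagreement:** the wrist and top cameras differed by 2 to 5 mm along x. I worked from offsets measured within one camera's view, where the two agreed to about 1 to 2 mm.
- **At hand-in:** the arm was at rest above the empty tray, touching nothing.

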